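# Load, lock and switch on the bench demagnetiser

## Task

Demagnetise the loose steel parts that lie to the right of the grey demagnetiser (whichever are there of a flat bar, a slotted strap, a bolt and a hex nut): put them all in its open chamber, shut the lid, and slide the bolt across until its tip is fully through the keeper on the lid. Then switch on: with the flat screwdriver from the wooden block, turn the slotted selector a quarter turn clockwise as far as its stop, and stand the screwdriver back in its hole in the block, fully down. Leave the other things on the bench where they are.

Things in the scene. Friction and masses are not known exactly. Their poses are not given: they have to be found in the camera images.
- demag: bench demagnetiser, grey steel housing 196 (its x, from -92 to +104) x 324 (its y) x 85 mm high, fixed; origin on its underside, its -x side (louvres) looks to the robot. Its right part (y -162 to +62 mm) is the open chamber, its left part (y +62 to +162 mm) a flat control deck 85 mm above the bench, with the bolt at the robot's side and the selector at the back
- chamber (a point): centre of the chamber's floor, 32 mm above the bench; axes as the housing's. Inside 160 mm (x) by 200 mm (y), walls 12 mm (24 at the back), rim 53 mm above this floor; nothing may stand above the rim. Bar and strap fit side by side lying along x, centred 52 mm either side of the middle line, bolt and nut between; the open lid stands close behind, so keep the hand to the robot's side
- lid (a joint): lid's hinge: 0 = shut flat on the rim, positive = open, starts at 1.5 to 1.65 rad (about upright, on the far side of the chamber). A friction hinge: the lid stays where it is left and closes under about 3 N at its free edge
- lid_hinge (a point): point on the hinge line at mid width: in the housing's frame x +108, y -50, z +85.5 mm; the line runs along the housing's y. When shut the lid, 8 mm thick and 224 mm wide, reaches 204 mm from here towards the housing's -x, its underside at this height
- lid_tab (a point): middle of the outer (upper when shut) face of the steel finger tab on the lid's free edge, 215.5 mm from the hinge line, 8 mm out from the lid's underside plane. The tab is 60 mm wide (y), 5 mm thick, stands 24 mm out from the edge. To close: reach over it, draw the tab from behind towards the robot and round the hinge, and press it down flat
- bolt (a joint): slide bolt's travel in m: 0 = drawn back, grows as it moves along the housing's -y (towards the chamber), stop at 0.028 = fully home. Starts at 0 to 0.005. Friction 2 N; stays where left. Thrown before the lid is shut, it blocks the lid; home, it holds the lid down
- bolt_knob (a point): point on the bolt's upright knob, 30 mm above the rod's axis, 135.5 mm above the bench: a steel pin 9.6 mm thick with a 15 mm ball on top, centred 4 mm above this point. The rod's two guides, before and behind the knob along the slide, end 19.5 mm below this point, so pin and ball can be gripped above them (or pushed)
- keeper (a point): centre of the keeper's eye, a steel staple on top of the lid near its left front corner, 17 mm wide inside and 10 mm long along the slide (the rod is 11 mm thick). At the bolt's stop the tip is 9 mm past this point, 4 mm past the staple
- selector (a joint): slotted selector: 0 = off, slot along the housing's y; grows clockwise seen from above; stop at 1.571 rad = on, slot along the housing's x. Starts at 0 to 0.12 rad. Turning friction 0.04 N m; stays where left
- slot (a point): centre of the slot's mouth on the selector's flat top, 96 mm above the bench; its y axis runs along the slot and turns with it. Slot 20 mm long, 5 mm wide, 7.5 mm deep, closed at the ends. The blade has about 10 degrees of free play in it, so turn the hand some 10 degrees more than the slot should turn
- screwdriver: stubby flat screwdriver, 0.14 kg, blade down in the wooden block; origin on its axis at the underside of its steel collar (31 mm wide), z up. Black handle 4 to 86 mm above the origin: two flats 24 mm apart across its y, 30 mm wide along x; grip the flats about 55 mm up. Blade tip 65 mm below the origin, 15 mm wide along x, 2.4 mm thick along y (parallel to the flats), shaft 8 mm
- driver_tip (a point): middle of the blade's end
- tool_block: wooden tool block 160 (its x) x 62 x 72 mm high, fixed; origin at the centre of its underside. Two steel punches stand in it 65 and 108 mm from the screwdriver along -x, up to 50 mm above its top
- driver_hole (a point): mouth of the screwdriver's hole, square, 19 mm wide, 2 mm chamfer, right through the block, on its top, 72 mm above the bench. In place, the collar rests on the top with the screwdriver's origin at this point; any turn about its axis will do (it starts within 0.4 rad of the block's x)
- flat_bar: steel flat bar 30 x 130 x 8 mm, 0.25 kg; origin at the centre of its underside; its length runs along its y turned 6 degrees clockwise seen from above (0.105 rad), its width likewise from its x. May be absent
- strap: dark steel slotted strap 98 mm (its x) by 37 mm (its y) by 11 mm thick, 0.24 kg; origin at the centre of its underside. A notch 25 mm wide cuts half-way in from its -y edge at the middle, so grip it across y on the solid end about 30 mm along its +x (36 mm wide there, its middle at y -1 mm). May be absent
- bolt_loose: rusty loose bolt 42 mm long (along its x, head at -x), head 14 mm thick, shank 10 mm thick, 0.03 kg; origin at the underside, mid length; the shank's middle is at y +1 mm, shank between x -15 and +20 mm. May be absent
- nut: steel hex nut 22 mm (its x, over corners) by 20 mm (its y, over flats) by 10 mm thick, 0.02 kg; origin at the centre of its underside. May be absent
- marking_blue: small blue bottle with a black cap, 33 mm wide, 68 mm tall, a bystander: leave alone
- oil_can: red oil can with a thin spout, 68 mm wide, 165 mm tall, a bystander: leave alone
Mind the look-alikes: they are no part of the job. Leave any purple look-alike of the flat_bar alone.

How it is judged:
By the outcome, as a careful person would: the job done as asked, in the order asked, and still so for the second after the job is handed in, with the robot touching nothing.
Of flat_bar, strap, bolt_loose, nut only 3 to 4 are there at a start; the rules pass over those that are not, and their reading is None.
At some moment in a run one of flat_bar, strap, bolt_loose, nut may be knocked a few centimetres aside while the robot is not near it.
It also fails if it takes over 210 s, if anything falls off the work surface, if the arm or the gripper's body presses on something with over 40 N, if the wrist force passes 120 N, or if a joint passes its speed limit or range.

## Robot

A 6-joint arm with a two-finger parallel gripper is mounted at the origin on a cart in front of the work surface, level with it; the furniture and walls round the work are solid. World frame = base frame: x ahead of the robot, y to its left, z up, the work surface at z = 0. Lengths are in mm, angles in rad, forces in N, time in s.
With the tool pointing down it reaches from about 250 to 800 mm from the base axis. Payload 3.9 kg.
Tool frame: the origin (TCP) lies at the very end of the fingers, on their centre line; the grasp point (between the pads) lies 19 mm behind it; z points along the fingers, y is the line along which they close (so a half turn about z gives the same grasp; the last joint's range is limited). The gripper opens to 85 mm and grips with 20 to 120 N. Pads are 22 mm wide; open, the fingers measure 114 mm over their backs; the gripper's body (76 mm by 85 mm) begins 54 mm behind the grasp point. The pads swing forward as they close: fully open they stand 13 mm farther back than shut.
Start: joints at [0, 0.26, -0.138, 1.173, 0, 1.571], TCP at [524.991, -0, 231.304] pointing down, gripper open.
Joint ranges: [-2.78, 2.78], [-0.83, 1.72], [-1.28, 1.37], [-1.9, 2.12], [-1.57, 1.48], [-3.14, 3.14]. Speed limits (rad/s): [2.57, 2.57, 3.14, 3.14, 3.14, 3.14].

## Interface

Orientations are given as a rotation vector (axis times angle).
In Python, from plant import telemetry, eyes, job, spotter gives the robot as it stands.
- The arm moves only by the tool send_rows, never from a script. Its argument "moves" is a list of rows, each a list of 3 entries, a list of its own where there are three numbers: the shift along the tool's x, y, z in mm, then the turn, a rotation vector about the tool's x, y, z in degrees, then the gripper's target within -1 to 1 (fully open at 1, half-way at 0, shut at -1). In form: [[[x, y, z], [ax, ay, az], hand], ...]. A call has exactly 8 rows; each row is the pose to reach, as a shift and turn from the pose commanded when the call began, along the tool's axes at that moment; what a row does not reach only later rows make up. A row lasts 1/8 s, in which the tool goes at most 62.5 mm and 10.7 degrees, less where a joint would pass 70% of its speed; a pose out of reach is approached as far as the arm can. A call with a gripper value outside its range is refused whole. The fingers move at their own pace and stop on an object; "force" is the grip in N (left out, the last holds). Time passes only in rows, so rows that repeat a pose let the fingers close, or fill a call up. It gives the time, the measured TCP pose, the force, the opening and the grip force at its end, in the units of the state.
- telemetry.get_state(): the state, without advancing time (a new reading comes with each control period).
- eyes.read_camera(name): name is "scene" or "side" or "wrist"; returns the picture (480x640x3 uint8, red, green, blue); there is no depth.
- eyes.calibration(name): a dict with "fx", "fy", "cx", "cy" (pixels), "D" ([k1, k2, p1, p2, k3] as OpenCV has them; the pictures are not rectified), "xyz" and "attitude" of the camera in the world. Camera axes: x right, y down, z forward; pixel columns grow to the right and rows downward; lengths in mm; the calibration is good to about 2 mm. A picture is of the moment at which its call begins: read the wrist's pose just before it. calibration takes no time and is no camera call; for the wrist camera it gives the pose at the moment of the call.
- job.close_job(): hands the job in; it is judged then, once.
Trained networks look in the newest picture that a camera, given by its name, has taken for a name from the list of things; names that differ only in an ending like _2 or _b are one class to them, and where a whole thing is asked for, a point or a joint stands for the part that bears it (a point fixed in the world has none). Each returns a list of dicts, best first, with "p" (0 to 1); they miss things now and then, are a little off and sometimes report something else, mostly with a low value. They report only what shows in the picture. A call takes as long as a camera call. They do not tell look-alikes from the thing itself.
- spotter.recognise(camera, thing): "position" ([x, y, z] in mm, in the coordinates of the camera as it stood for that picture, good to about 4 mm: the middle of the surface that is visible of it).
- spotter.mark_of(camera, thing): "position" ([x, y, z] in mm, in the coordinates of the camera as it stood for that picture, good to about 4 mm: a listed point, or the origin of a listed thing).
The state is a dict: "clock": time; "qpos": joint angles; "qd": joint speeds; "tau": joint torques, N m; "ee_pos": TCP position; "eef_rot": TCP orientation; "force": force on the tool from outside, world axes, zero at the start; "wrist_torque": the same for the moment, N m; "grip_width": opening from 0.0 (shut) to 1.0 (fully open); "grasp_force": force on a finger pad.
Only numpy, scipy, OpenCV 4.12 (cv2) and the standard library are available. Lean on these libraries where they do the work, as an engineer would, in place of code of your own. Each camera call takes 0.05 s, during which the arm holds its last target. There are 200 camera calls.

## Working session

There is one attempt and no reset: what is moved stays moved. The work goes in short steps, Python scripts to look and compute and a tool call to move; the robot and the scene stay as the last step left them, time stands still between calls to the robot, and variables do not carry over. Pictures are saved under pics/ and viewed, at most 14 in all, crops included, and the job is handed in when it is done.

Besides the shell and the picture viewer there is one more tool, called as name([rows], argument=value, ...), one row to a line, values as JSON. send_rows: Moves the arm, as the interface text tells. Its arguments: {"type":"object","properties":{"moves":{"type":"array"},"force":{"type":"number"}},"required":["moves"]}

```bash
mkdir -p pics; ls; cat > h.py <<'E'
import numpy as np, cv2
from scipy.spatial.transform import Rotation as R
from plant import telemetry, eyes, job, spotter
def cal(n):
    c=eyes.calibration(n); a=np.array(c["attitude"],float)
    M=a if a.shape==(3,3) else R.from_rotvec(a).as_matrix()
    K=np.array([[c["fx"],0,c["cx"]],[0,c["fy"],c["cy"]],[0,0,1]]); return K,np.array(c["D"],float),np.array(c["xyz"],float),M
def shot(n,f=None):
    c=cal(n); im=eyes.read_camera(n)
    if f: cv2.imwrite(f"pics/{f}.png",im[...,::-1])
    return im,c
def world(c,p): return c[3]@np.array(p)+c[2]
def proj(c,P):
    q=c[3].T@(np.array(P,float)-c[2]); r=cv2.projectPoints(q.reshape(1,1,3),np.zeros(3),np.zeros(3),c[0],c[1])[0]; return r.ravel()
def ray(c,uv,z):
    x,y=cv2.undistortPoints(np.array([[uv]],float),c[0],c[1]).ravel(); d=c[3]@np.array([x,y,1]); return c[2]+d*(z-c[2][2])/d[2]
def find(n,c,t,k="mark"):
    f=spotter.mark_of if k=="mark" else spotter.recognise
    return [(round(d["p"],2),world(c,d["position"]).round(0).tolist(),proj(c,world(c,d["position"])).round(0).tolist()) for d in f(n,t)[:4]]
def goal(P,yaw=None):
    "shift in tool axes to reach world TCP P"
    s=telemetry.get_state(); M=R.from_rotvec(s["eef_rot"]).as_matrix(); return (M.T@(np.array(P)-s["ee_pos"])).round(1)
E
python3 - <<'E'
from h import *
print(eyes.calibration("scene"), eyes.calibration("wrist")); print(telemetry.get_state())
for n in ("scene","side"):
    im,c=shot(n,n+"0")
    for t in ["demag","chamber","lid_tab","lid_hinge","bolt_knob","slot","screwdriver","driver_hole","tool_block","flat_bar","strap","bolt_loose","nut"]:
        print(n,t,find(n,c,t))
E
```

```text
pics
{'fx': 541.0449519420711, 'fy': 541.0449519420711, 'cx': 316.62314921557453, 'cy': 235.63887612599845, 'D': array([-0.15571981,  0.        ,  0.        ,  0.        ,  0.        ]), 'xyz': array([ -240.26504812, -1094.76400338,  1209.57086909]), 'attitude': array([-2.17851907,  0.83169296, -0.36210633])} {'fx': 374.12467449708487, 'fy': 374.12467449708487, 'cx': 322.24539966301046, 'cy': 239.49061033396652, 'D': array([-0.05536786,  0.        ,  0.        ,  0.        ,  0.        ]), 'xyz': array([525.05446866,  74.07213286, 373.25842023]), 'attitude': array([ 2.84404693e+00, -3.41252017e-04, -3.11430551e-03])}
{'clock': 0.0, 'qpos': array([ 1.32027845e-05,  2.60655433e-01, -1.39384825e-01,  1.17272563e+00,
       -1.85637441e-05,  1.57077036e+00]), 'qd': array([-2.63031177e-05,  8.30299855e-04, -2.08039699e-03, -2.57164928e-03,
       -3.97626424e-04,  4.17653137e-04]), 'tau': array([-3.22425103e-04, -4.05677426e+01,  2.53926122e+01,  1.89446745e-02,
       -4.02533055e-05,  2.61086342e-05]), 'ee_pos': array([5.24299597e+02, 9.74391007e-04, 2.30473956e+02]), 'eef_rot': array([
[... 1578 characters left out ...]
 250.0]), (0.29, [471.0, 365.0, 72.0], [243.0, 332.0])]
side bolt_knob [(0.55, [511.0, 155.0, 136.0], [279.0, 275.0]), (0.22, [680.0, -165.0, -2.0], [301.0, 251.0])]
side slot [(0.5, [597.0, 164.0, 91.0], [257.0, 279.0]), (0.33, [509.0, 154.0, 135.0], [279.0, 275.0])]
side screwdriver [(0.78, [473.0, 363.0, 72.0], [243.0, 331.0])]
side driver_hole [(0.96, [471.0, 369.0, 69.0], [242.0, 333.0]), (0.47, [748.0, -241.0, 1.0], [299.0, 236.0])]
side tool_block [(0.67, [424.0, 355.0, -0.0], [259.0, 356.0])]
side flat_bar [(0.79, [396.0, -232.0, -2.0], [376.0, 267.0])]
side strap [(0.49, [572.0, -231.0, 3.0], [335.0, 251.0])]
side bolt_loose [(0.42, [389.0, -323.0, 2.0], [391.0, 256.0])]
side nut []
```

```bash
python3 - <<'E'
import cv2
a=cv2.imread("pics/scene0.png")[140:440,160:460]; b=cv2.imread("pics/side0.png")[160:380,210:440]
cv2.imwrite("pics/c0.png",cv2.hconcat([cv2.resize(a,(400,400)),cv2.resize(b,(400,400))]))
E
```

```text
(no output)
```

View pics/c0.png

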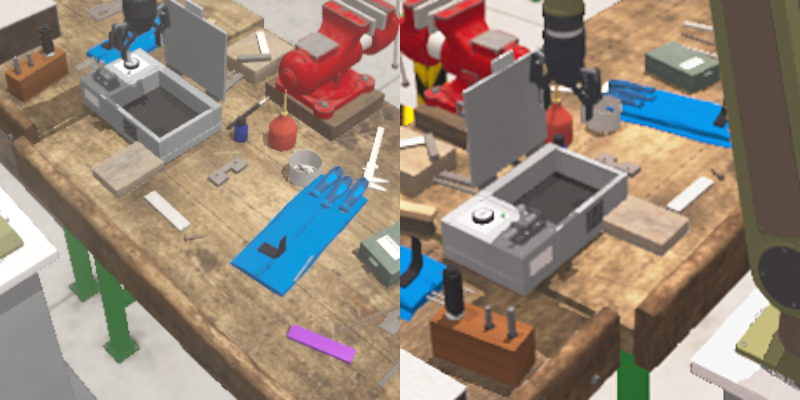

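View pics/scene0.png

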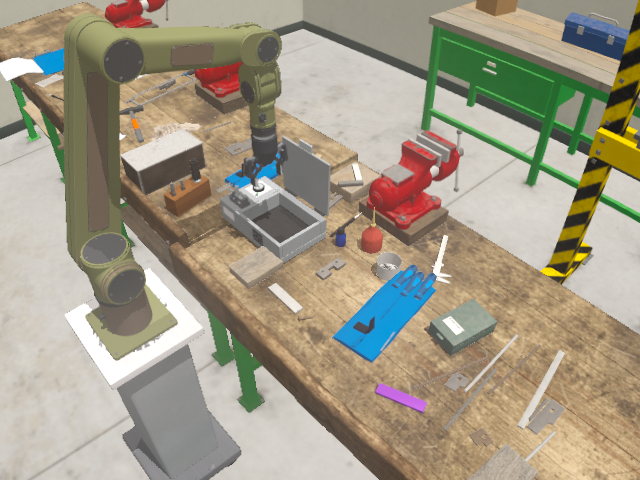

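The flat bar is at (287,298), white/steel, and the strap at (330,268). The bolt is small, at (306,318). The purple bar at (400,396) is the look-alike, so I leave it. No nut has been seen yet. Next I take a closer look with the wrist camera.

send_rows([
  [[-230, -45, -70], [0, 0, 0], 1],
  [[-230, -45, -70], [0, 0, 0], 1],
  [[-230, -45, -70], [0, 0, 0], 1],
  [[-230, -45, -70], [0, 0, 0], 1],
  [[-230, -45, -70], [0, 0, 0], 1],
  [[-230, -45, -70], [0, 0, 0], 1],
  [[-230, -45, -70], [0, 0, 0], 1],
  [[-230, -45, -70], [0, 0, 0], 1],
])

```text
clock: 2.4
ee_pos: [480.1, -228.7, 300.9]
eef_rot: [-2.218, -2.223, 0.0]
force: [0.5, 0.3, 0.0]
grip_width: 1.0
grasp_force: 0.0
```

```bash
python3 - <<'E'
from h import *
im,c=shot("wrist","w1")
for t in ["flat_bar","strap","bolt_loose","nut","chamber","marking_blue","oil_can"]:
    print(t,find("wrist",c,t)); 
    if t in("strap","bolt_loose"):print(find("wrist",c,t,"r"))
cv2.imwrite("pics/w1b.png",cv2.resize(im[...,::-1],(800,600)))
E
```

```text
flat_bar [(0.7, [392.0, -237.0, -3.0], [249.0, 196.0]), (0.45, [576.0, -229.0, 1.0], [403.0, 191.0])]
strap [(0.63, [572.0, -237.0, 4.0], [400.0, 198.0])]
[(0.74, [577.0, -233.0, 12.0], [405.0, 196.0])]
bolt_loose [(0.52, [384.0, -332.0, 1.0], [247.0, 271.0])]
[(0.57, [383.0, -328.0, 8.0], [245.0, 270.0])]
nut []
chamber []
marking_blue []
oil_can [(0.93, [743.0, -242.0, 2.0], [537.0, 203.0])]
```

View pics/w1b.png

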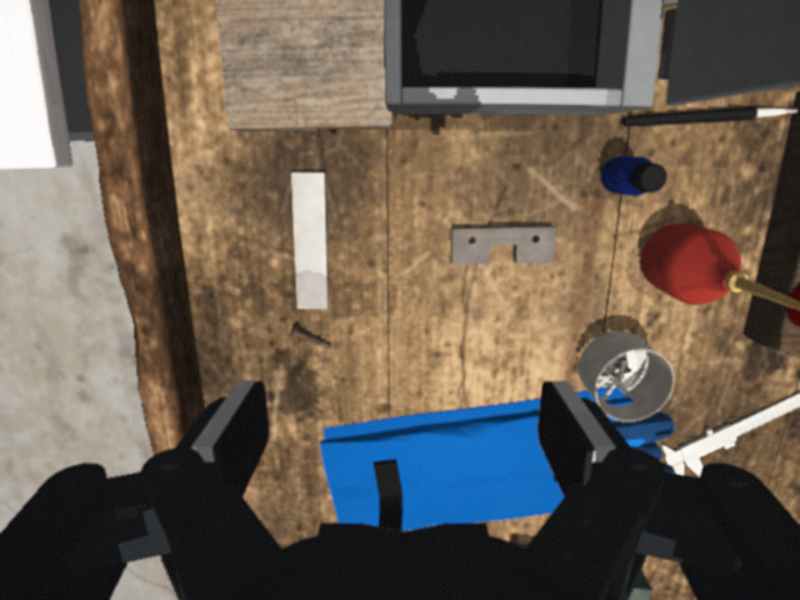

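The wrist view (800-wide picture) shows the bar at (310,240), lying along world y. The strap is at (503,245) with its notch towards -y, and the bolt is at (312,335) with its head on the left. There is no nut on the bench.

```bash
python3 - <<'E'
from h import *
c=cal("wrist")
def P(z,*v): return np.array([ray(c,(a*.8,b*.8),z)[:2] for a,b in v])
b=P(8,(292,172),(324,172),(327,308),(296,309)); print("bar",b.mean(0),b.round(0).tolist())
s=P(11,(451,227),(555,225),(555,261),(451,263)); print("strap",s.mean(0),s.round(0).tolist())
print("bolt",P(7,(293,325),(330,344)).round(0).tolist())
print("rim",P(85,(388,104),(655,107)).round(0).tolist())
im=cv2.imread("pics/w1.png")[235:295,215:285]; cv2.imwrite("pics/bolt.png",cv2.resize(im,(560,480),interpolation=2))
E
```

```text
bar [ 392.51638181 -233.99493927] [[380.0, -169.0], [409.0, -169.0], [406.0, -299.0], [375.0, -300.0]]
strap [ 574.50224124 -234.63924581] [[525.0, -219.0], [622.0, -216.0], [625.0, -251.0], [526.0, -253.0]]
bolt [[371.0, -317.0], [407.0, -337.0]]
rim [[470.0, -119.0], [665.0, -119.0]]
```

View pics/bolt.png

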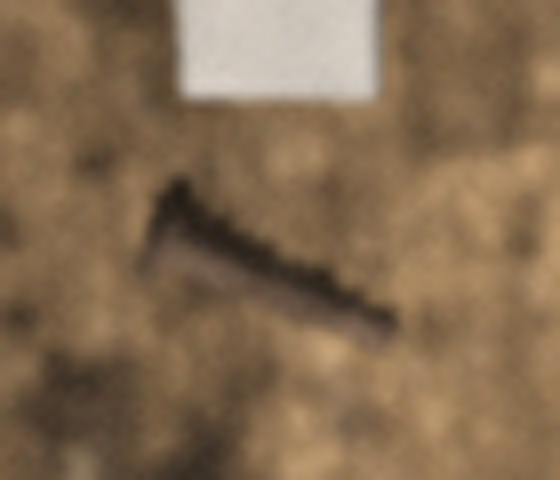

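```bash
python3 - <<'E'
from h import *
s=telemetry.get_state(); print(s["qpos"].round(3), s["ee_pos"], goal([392,-217,20]),goal([392,-253,20]))
E
```

```text
[-0.447  0.254  0.035  1.352  0.     1.124] [ 480.00837291 -229.99209455  301.31920305] [ 13.  -88.  281.3] [-23.  -88.  281.3]
```

send_rows([
  [[16, -88, 230], [0, 0, 1.8], 0.4],
  [[16, -88, 230], [0, 0, 1.8], 0.4],
  [[16, -88, 230], [0, 0, 1.8], 0.4],
  [[16, -88, 230], [0, 0, 1.8], 0.4],
  [[16, -88, 250], [0, 0, 1.8], 0.4],
  [[16, -88, 270], [0, 0, 1.8], 0.4],
  [[16, -88, 285], [0, 0, 1.8], 0.4],
  [[16, -88, 295], [0, 0, 1.8], 0.4],
])

```text
clock: 3.9
ee_pos: [391.9, -214.0, 5.7]
eef_rot: [-2.256, -2.186, 0.0]
force: [0.7, -0.0, 0.2]
grip_width: 0.699
grasp_force: 0.0
```

```bash
python3 - <<'E'
from h import *
im,c=shot("wrist"); cv2.imwrite("pics/w2.png",im[...,::-1]); print(telemetry.get_state()["ee_pos"])
E
```

```text
[ 391.33030634 -213.72268123    4.95267011]
```

View pics/w2.png

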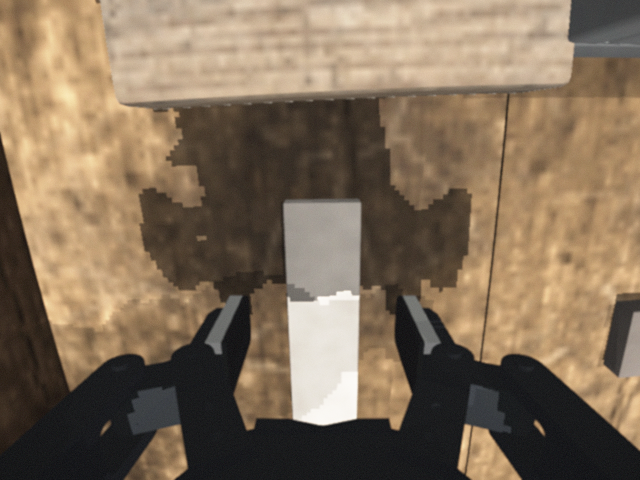

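The bar is centred between the fingers, at about (322,300). I lower 3 mm and grip it.

send_rows([
  [[0, 0, 3], [0, 0, 0], 0.4],
  [[0, 0, 3], [0, 0, 0], -1],
  [[0, 0, 3], [0, 0, 0], -1],
  [[0, 0, 3], [0, 0, 0], -1],
  [[0, 0, 3], [0, 0, 0], -1],
  [[0, 0, -20], [0, 0, 0], -1],
  [[0, 0, -60], [0, 0, 0], -1],
  [[0, 0, -120], [0, 0, 0], -1],
], force=50)

```text
clock: 4.95
ee_pos: [390.2, -212.9, 126.0]
eef_rot: [-2.253, -2.183, 0.002]
force: [0.6, -0.4, -2.1]
grip_width: 0.326
grasp_force: 50.0
```

send_rows([
  [[0, 0, -40], [0, 0, -10], -1],
  [[30, 30, -40], [0, 0, -20], -1],
  [[70, 60, -40], [0, 0, -30], -1],
  [[100, 90, -40], [0, 0, -40], -1],
  [[130, 120, -40], [0, 0, -50], -1],
  [[160, 146, -40], [0, 0, -60], -1],
  [[160, 146, -40], [0, 0, -70], -1],
  [[160, 146, -40], [0, 0, -80], -1],
])

```text
clock: 5.95
ee_pos: [542.6, -57.9, 165.4]
eef_rot: [-0.312, -3.124, 0.0]
force: [-0.3, 0.0, -2.6]
grip_width: 0.322
grasp_force: 50.1
```

```bash
python3 - <<'E'
from h import *
s=telemetry.get_state(); print(s["ee_pos"],R.from_rotvec(s["eef_rot"]).as_matrix().round(3))
im,c=shot("wrist","w3"); print(find("wrist",c,"chamber"),find("wrist",c,"demag"))
cv2.imwrite("pics/w3.png",im[...,::-1])
E
```

```text
[542.57751382 -57.89927657 165.43644211] [[-0.98   0.198 -0.002]
 [ 0.198  0.98   0.   ]
 [ 0.002 -0.    -1.   ]]
[(0.96, [555.0, -7.0, 28.0], [391.0, 228.0])] [(0.75, [563.0, 45.0, -2.0], [446.0, 216.0])]
```

View pics/w3.png

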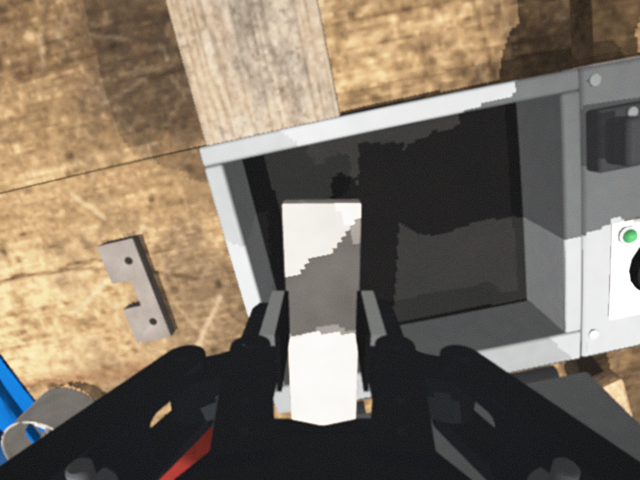

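```bash
python3 - <<'E'
from h import *
c=cal("wrist"); p=[ray(c,v,85)[:2].round(1) for v in [(203,152),(580,70),(590,353)]]; print(p, np.degrees(np.arctan2(p[0][0]-p[1][0],p[1][1]-p[0][1])), np.degrees(np.arctan2(p[2][1]-p[1][1],p[2][0]-p[1][0])))
f=[ray(c,v,32)[:2].round(1) for v in [(526,298),(520,100)]];print(f)
E
```

```text
[array([ 469.4, -115.4]), array([468.3, 106.6]), array([659.9, 112.4])] 0.28389568324916176 1.7338938952680567
[array([637.1,  93.3]), array([480.3,  97.5])]
```

send_rows([
  [[3, 1.5, 30], [0, 0, -10], -1],
  [[3, 1.5, 50], [0, 0, -11.6], -1],
  [[3, 1.5, 80], [0, 0, -11.6], -1],
  [[3, 1.5, 105], [0, 0, -11.6], -1],
  [[3, 1.5, 120], [0, 0, -11.6], -1],
  [[3, 1.5, 128], [0, 0, -11.6], -1],
  [[3, 1.5, 128], [0, 0, -11.6], -0.1],
  [[3, 1.5, 128], [0, 0, -11.6], -0.1],
])

```text
clock: 7.1
ee_pos: [541.7, -56.8, 39.6]
eef_rot: [0.006, 3.139, -0.001]
force: [0.7, 0.7, 0.1]
grip_width: 0.452
grasp_force: 0.0
```

send_rows([
  [[0, 0, -10], [0, 0, 0], 0],
  [[0, 0, -60], [0, 0, 0], 0.2],
  [[0, 0, -120], [0, 0, 0], 0.3],
  [[30, 0, -150], [0, 0, 0], 0.3],
  [[30, -50, -160], [0, 0, 0], 0.3],
  [[30, -110, -160], [0, 0, 0], 0.3],
  [[30, -170, -160], [0, 0, 0], 0.3],
  [[30, -180, -160], [0, 0, 0], 0.3],
])

```text
clock: 8.1
ee_pos: [510.0, -240.2, 199.8]
eef_rot: [0.013, 3.139, -0.003]
force: [0.2, -0.3, -0.2]
grip_width: 0.652
grasp_force: 0.0
```

```bash
python3 - <<'E'
from h import *
s=telemetry.get_state(); print(s["ee_pos"],s["qpos"].round(2),R.from_rotvec(s["eef_rot"]).as_matrix().round(3))
im,c=shot("wrist"); cv2.imwrite("pics/w4.png",im[...,::-1]); print(find("wrist",c,"flat_bar"),find("wrist",c,"strap"))
E
```

```text
[ 509.95596411 -240.18258522  199.78938741] [-0.44  0.34 -0.11  1.12 -0.   -0.43] [[-1.     0.008  0.003]
 [ 0.008  1.    -0.002]
 [-0.003 -0.002 -1.   ]]
[(0.82, [558.0, -59.0, 32.0], [525.0, 266.0])] [(0.64, [574.0, -234.0, 1.0], [330.0, 272.0]), (0.25, [557.0, -61.0, 30.0], [521.0, 265.0])]
```

View pics/w4.png

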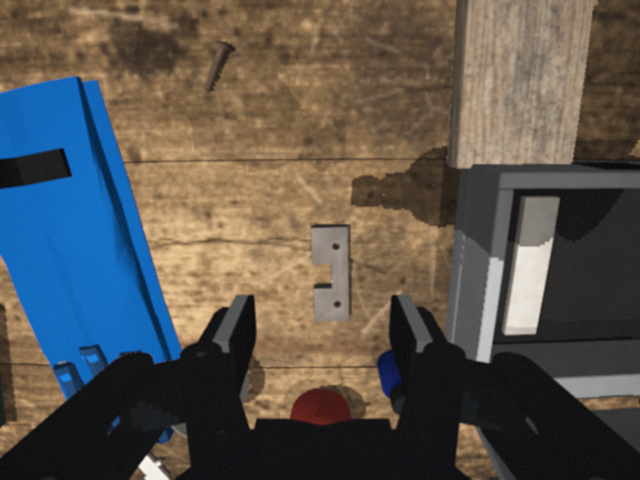

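The bar is in the chamber at (530,265). The strap is at (330,272), with its notch to the left. I grip its near end.

send_rows([
  [[-35, 4.5, 50], [0, 0, -1.5], 0.5],
  [[-35, 4.5, 100], [0, 0, -1.5], 0.5],
  [[-35, 4.5, 150], [0, 0, -1.5], 0.5],
  [[-35, 4.5, 180], [0, 0, -1.5], 0.5],
  [[-35, 4.5, 196], [0, 0, -1.5], 0.5],
  [[-35, 4.5, 196.5], [0, 0, -1.5], 0.5],
  [[-35, 4.5, 196.5], [0, 0, -1.5], -1],
  [[-35, 4.5, 196.5], [0, 0, -1.5], -1],
])

```text
clock: 9.25
ee_pos: [546.2, -232.8, 3.9]
eef_rot: [-0.036, 3.138, -0.003]
force: [0.1, -0.4, 2.1]
grip_width: 0.381
grasp_force: 49.5
```

send_rows([
  [[0, 0, 0], [0, 0, 0], -1],
  [[0, 0, 0], [0, 0, 0], -1],
  [[0, 0, -50], [0, 0, 0], -1],
  [[0, 0, -100], [0, 0, 0], -1],
  [[0, 0, -150], [0, 0, 0], -1],
  [[0, 60, -160], [0, 0, 1], -1],
  [[5, 120, -160], [0, 0, 1], -1],
  [[10, 180, -160], [0, 0, 1], -1],
])

```text
clock: 10.25
ee_pos: [530.1, -51.0, 162.3]
eef_rot: [-0.006, 3.141, 0.0]
force: [0.6, -0.6, -2.8]
grip_width: 0.388
grasp_force: 50.9
```

send_rows([
  [[0, 60, 0], [0, 0, 0], -1],
  [[0, 99, 0], [0, 0, 0], -1],
  [[0, 99, 30], [0, 0, 0], -1],
  [[0, 99, 70], [0, 0, 0], -1],
  [[0, 99, 105], [0, 0, 0], -1],
  [[0, 99, 120], [0, 0, 0], -1],
  [[0, 99, 125], [0, 0, 0], -1],
  [[0, 99, 125], [0, 0, 0], 0],
])

```text
clock: 11.25
ee_pos: [531.0, 45.4, 37.8]
eef_rot: [-0.007, 3.14, -0.004]
force: [1.1, -0.8, 0.4]
grip_width: 0.499
grasp_force: 0.1
```

send_rows([
  [[0, 0, 0], [0, 0, 0], 0],
  [[0, 0, -10], [0, 0, 0], 0],
  [[0, 0, -60], [0, 0, 0], 0],
  [[0, 0, -120], [0, 0, 0], 0],
  [[40, -60, -130], [0, 0, 5], 0],
  [[80, -120, -130], [0, 0, 15], 0],
  [[110, -180, -130], [0, 0, 22], 0],
  [[130, -240, -130], [0, 0, 22], 0],
])

```text
clock: 12.25
ee_pos: [409.6, -172.2, 168.6]
eef_rot: [0.59, 3.082, -0.001]
force: [0.8, -0.5, 0.1]
grip_width: 0.499
grasp_force: 0.0
```

send_rows([
  [[0, -60, 20], [0, 0, 0], 0],
  [[0, -110, 40], [0, 0, 0], 0],
  [[0, -110, 50], [0, 0, 0], 0],
  [[0, -110, 50], [0, 0, 0], 0],
  [[0, -110, 50], [0, 0, 0], 0],
  [[0, -110, 50], [0, 0, 0], 0],
  [[0, -110, 50], [0, 0, 0], 0],
  [[0, -110, 50], [0, 0, 0], 0],
])

```text
clock: 13.25
ee_pos: [369.8, -272.8, 117.0]
eef_rot: [0.59, 3.085, -0.0]
force: [0.6, 0.9, 0.4]
grip_width: 0.5
grasp_force: 0.0
```

```bash
python3 - <<'E'
from h import *
s=telemetry.get_state(); print(s["ee_pos"],s["qpos"].round(2),R.from_rotvec(s["eef_rot"]).as_matrix().round(3))
im,c=shot("wrist","w5"); print(find("wrist",c,"bolt_loose"),find("wrist",c,"strap"))
E
```

```text
[ 369.81128524 -272.81929134  116.98912984] [-0.64  0.23 -0.5   0.84 -0.   -0.26] [[-0.929  0.369  0.   ]
 [ 0.369  0.929 -0.   ]
 [-0.    -0.    -1.   ]]
[(0.59, [387.0, -332.0, -2.0], [259.0, 278.0])] []
```

View pics/w5.png

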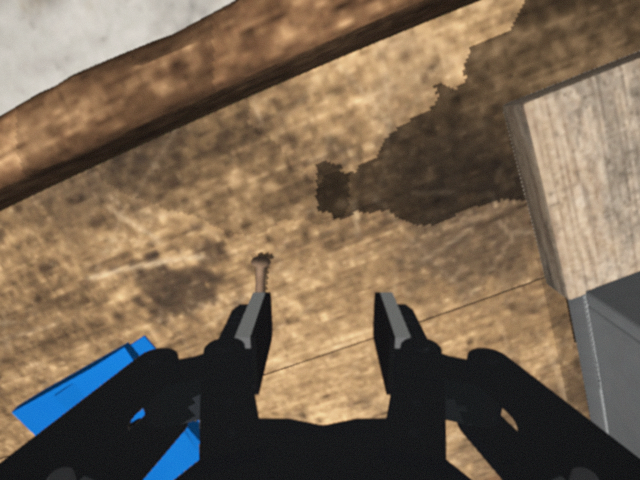

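The bolt is at (261,275), upright in the image, so it is aligned with the fingers. I come down over it and check.

send_rows([
  [[-20, -30, 10], [0, 0, 1], 0],
  [[-43, -46, 30], [0, 0, 1], 0],
  [[-43, -46, 50], [0, 0, 1], 0],
  [[-43, -46, 70], [0, 0, 1], 0],
  [[-43, -46, 82], [0, 0, 1], 0],
  [[-43, -46, 82], [0, 0, 1], 0],
  [[-43, -46, 82], [0, 0, 1], 0],
  [[-43, -46, 82], [0, 0, 1], 0],
])

```text
clock: 14.4
ee_pos: [393.1, -332.2, 35.6]
eef_rot: [0.618, 3.079, -0.001]
force: [0.8, -0.3, -0.2]
grip_width: 0.5
grasp_force: 0.0
```

```bash
python3 - <<'E'
from h import *
s=telemetry.get_state(); print(s["ee_pos"])
im,c=shot("wrist","w6"); print(find("wrist",c,"bolt_loose"), proj(c,s["ee_pos"]*[1,1,0]+[0,0,5]))
cv2.imwrite("pics/w6.png",im[180:420,160:480,::-1])
E
```

```text
[ 393.0546422  -332.19157583   35.62170418]
[(0.74, [386.0, -332.0, -3.0], [318.0, 262.0])] [323.49862073 279.36841707]
```

View pics/w6.png

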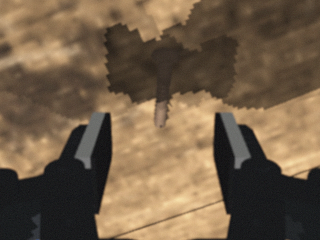

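The bolt runs from (323,237) to (321,306) in the full frame, centred between the fingers. I lower and grip.

send_rows([
  [[0, 0, 20], [0, 0, 0], 0],
  [[0, 0, 32], [0, 0, 0], 0],
  [[0, 0, 32], [0, 0, 0], -1],
  [[0, 0, 32], [0, 0, 0], -1],
  [[0, 0, 32], [0, 0, 0], -1],
  [[0, 0, 32], [0, 0, 0], -1],
  [[0, 0, 32], [0, 0, 0], -1],
  [[0, 0, 32], [0, 0, 0], -1],
], force=40)

```text
clock: 15.5
ee_pos: [392.8, -332.0, 3.0]
eef_rot: [0.618, 3.079, -0.001]
force: [0.2, 0.3, 0.7]
grip_width: 0.056
grasp_force: 39.7
```

```bash
python3 - <<'E'
from h import *
s=telemetry.get_state(); print(s["ee_pos"],s["grip_width"]); print(goal(s["ee_pos"]*[1,1,0]+[0,0,150]),goal([545,-8,150]))
E
```

```text
[ 392.75895587 -331.98669169    3.03999059] 0.055794790084599616
[-1.00e-01 -0.00e+00 -1.47e+02] [ -15.5  357.6 -147. ]
```

send_rows([
  [[0, 0, -50], [0, 0, 0], -1],
  [[0, 0, -100], [0, 0, 0], -1],
  [[0, 30, -147], [0, 0, -5], -1],
  [[-3, 90, -147], [0, 0, -10], -1],
  [[-6, 150, -147], [0, 0, -15], -1],
  [[-9, 210, -147], [0, 0, -22.5], -1],
  [[-12, 270, -147], [0, 0, -22.5], -1],
  [[-15, 330, -147], [0, 0, -22.5], -1],
])

```text
clock: 16.5
ee_pos: [534.0, -31.3, 149.8]
eef_rot: [0.005, 3.142, -0.0]
force: [0.6, -0.1, -0.9]
grip_width: 0.06
grasp_force: 39.5
```

```bash
python3 - <<'E'
from h import *
s=telemetry.get_state(); print(s["ee_pos"],s["grip_width"]); print(goal([545,-7,100]))
im,c=shot("wrist","w7"); cv2.imwrite("pics/w7.png",im[...,::-1]); p=proj(c,[560,-4,32]); print(p,find("wrist",c,"chamber"))
E
```

```text
[534.0380283  -31.25563685 149.78100931] 0.06024065471616638
[-10.9  24.3  49.8]
[360.0223885  265.49453917] [(0.62, [556.0, -6.0, 29.0], [357.0, 259.0])]
```

View pics/w7.png

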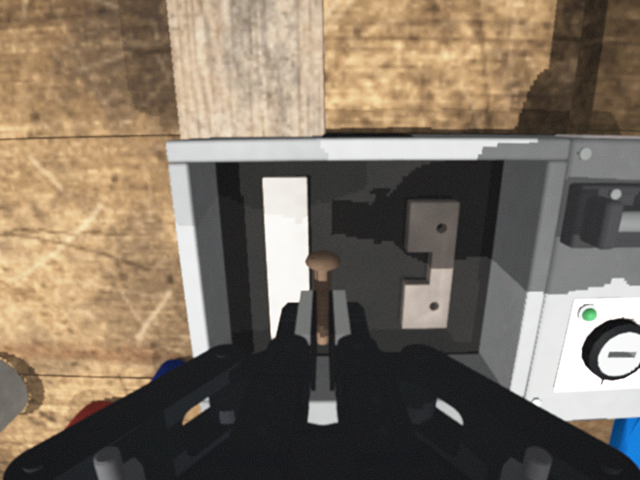

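The bolt is held at (322,290). The bar is at (287,250) and the strap at (432,262), both lying well. I place the bolt between them.

send_rows([
  [[-8, 26, 10], [0, 0, 0], -1],
  [[-8, 26, 50], [0, 0, 0], -1],
  [[-8, 26, 90], [0, 0, 0], -1],
  [[-8, 26, 110], [0, 0, 0], -1],
  [[-8, 26, 113], [0, 0, 0], -1],
  [[-8, 26, 113], [0, 0, 0], -1],
  [[-8, 26, 113], [0, 0, 0], -0.5],
  [[-8, 26, 113], [0, 0, 0], -0.5],
])

```text
clock: 17.6
ee_pos: [542.5, -7.2, 37.8]
eef_rot: [0.006, 3.14, -0.0]
force: [0.2, 0.8, -0.3]
grip_width: 0.249
grasp_force: 0.0
```

send_rows([
  [[0, 0, 0], [0, 0, 0], -0.5],
  [[0, 0, -20], [0, 0, 0], -0.5],
  [[0, 0, -70], [0, 0, 0], -0.5],
  [[0, 0, -130], [0, 0, 0], -0.5],
  [[0, 0, -190], [0, 0, 0], -0.5],
  [[60, 0, -220], [0, 0, 0], -0.5],
  [[110, 0, -220], [0, 0, 0], -0.5],
  [[110, 0, -220], [0, 0, 0], -0.5],
])

```text
clock: 18.6
ee_pos: [427.3, -6.7, 257.3]
eef_rot: [-0.005, -3.14, -0.0]
force: [1.0, -0.2, -0.3]
grip_width: 0.25
grasp_force: 0.0
```

```bash
python3 - <<'E'
from h import *
s=telemetry.get_state(); print(s["ee_pos"],s["grip_width"],s["qpos"].round(2))
im,c=shot("wrist","w8"); cv2.imwrite("pics/w8.png",im[...,::-1]); 
for t in["bolt_loose","lid_tab","lid_hinge","bolt_knob","slot","screwdriver"]: print(t,find("wrist",c,t))
im,c=shot("side"); print(find("side",c,"lid_tab"))
im,c=shot("scene"); print(find("scene",c,"lid_tab"))
E
```

```text
[427.30414795  -6.66458669 257.28542221] 0.25015467095916594 [-0.02  0.08 -0.29  1.2  -0.   -0.01]
bolt_loose [(0.83, [536.0, -10.0, 31.0], [320.0, 301.0])]
lid_tab []
lid_hinge []
bolt_knob [(0.81, [510.0, 154.0, 138.0], [522.0, 329.0])]
slot []
screwdriver []
[(0.65, [679.0, -2.0, 298.0], [268.0, 194.0]), (0.59, [744.0, -245.0, -1.0], [301.0, 236.0])]
[(0.92, [679.0, -5.0, 300.0], [306.0, 146.0])]
```

View pics/w8.png

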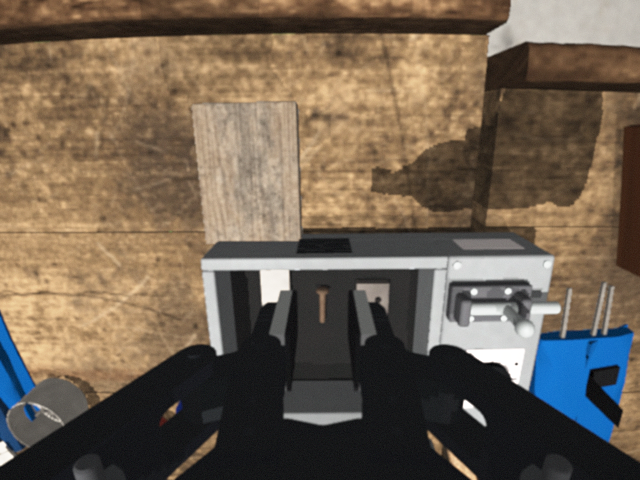

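All three parts lie in the chamber (bolt at (322,303)) and no nut is present. Now the lid: the hand goes over the tab with closed fingers.

send_rows([
  [[0, 2, -60], [0, 0, 0], -1],
  [[0, 2, -98], [0, 0, 0], -1],
  [[-60, 2, -98], [0, 0, 0], -1],
  [[-120, 2, -98], [0, 0, 0], -1],
  [[-180, 2, -98], [0, 0, 0], -1],
  [[-240, 2, -98], [0, 0, 0], -1],
  [[-283, 2, -98], [0, 0, 0], -1],
  [[-283, 2, -98], [0, 0, 0], -1],
])

```text
clock: 20.15
ee_pos: [718.2, -5.7, 349.0]
eef_rot: [-0.005, -3.137, -0.0]
force: [-0.2, -0.2, -0.3]
grip_width: 0.001
grasp_force: 0.0
```

send_rows([
  [[0, 0, 20], [0, 0, 0], -1],
  [[0, 0, 40], [0, 0, 0], -1],
  [[0, 0, 56], [0, 0, 0], -1],
  [[0, 0, 56], [0, 0, 0], -1],
  [[0, 0, 56], [0, 0, 0], -1],
  [[6, 0, 56], [0, 0, 0], -1],
  [[12, 0, 56], [0, 0, 0], -1],
  [[18, 0, 56], [0, 0, 0], -1],
])

```text
clock: 21.15
ee_pos: [696.3, -5.7, 299.2]
eef_rot: [0.006, 3.141, -0.0]
force: [0.1, -0.3, 0.1]
grip_width: 0.002
grasp_force: 0.0
```

```bash
python3 - <<'E'
from h import *
s=telemetry.get_state(); e=s["ee_pos"]; print(e,s["force"],s["qpos"].round(2))
for th in [1.5,1.4,1.3,1.2,1.1,1,.9,.8,.7,.6,.5,.4,.3,.2,.1,0]:
    P=[668.5+11-3+8*np.sin(th)-207*np.cos(th), -5, 85.5-3*np.cos(th)+207*np.sin(th)+8*np.cos(th)]
    print(th,np.round(P,0),goal(P).round(0))
E
```

```text
[696.30065688  -5.6894384  299.20956578] [ 0.05348225 -0.31373176  0.10080407] [-0.01  0.57  0.54  1.53 -0.   -0.  ]
1.5 [670.  -5. 292.] [26.  1.  7.]
1.4 [649.  -5. 290.] [47.  0.  9.]
1.3 [629.  -5. 286.] [68.  0. 13.]
1.2 [609.  -5. 280.] [87.  0. 19.]
1.1 [590.  -5. 272.] [107.   0.  27.]
1 [571.  -5. 262.] [125.   0.  37.]
0.9 [554.  -5. 251.] [142.   0.  48.]
0.8 [538.  -5. 237.] [158.   0.  62.]
0.7 [523.  -5. 223.] [173.   0.  76.]
0.6 [510.  -5. 207.] [186.   0.  93.]
0.5 [499.  -5. 189.] [198.  -0. 110.]
0.4 [489.  -5. 171.] [207.  -0. 128.]
0.3 [481.  -5. 151.] [215.  -0. 148.]
0.2 [475.  -5. 132.] [221.  -0. 168.]
0.1 [471.  -5. 111.] [225.  -0. 188.]
0 [470.  -5.  90.] [227.  -0. 209.]
```

send_rows([
  [[13, 0, 7], [0, 0, 0], -1],
  [[26, 0, 7], [0, 0, 0], -1],
  [[47, 0, 9], [0, 0, 0], -1],
  [[68, 0, 13], [0, 0, 0], -1],
  [[87, 0, 19], [0, 0, 0], -1],
  [[107, 0, 27], [0, 0, 0], -1],
  [[125, 0, 37], [0, 0, 0], -1],
  [[142, 0, 48], [0, 0, 0], -1],
])

```text
clock: 22.15
ee_pos: [555.0, -5.7, 251.9]
eef_rot: [0.006, 3.138, -0.002]
force: [1.5, -0.9, 1.3]
grip_width: 0.001
grasp_force: 1.2
```

```bash
python3 - <<'E'
from h import *
s=telemetry.get_state(); e=s["ee_pos"]; print(e,s["force"])
for n in ("side","scene"):
  im,c=shot(n); print(find(n,c,"lid_tab"))
for th in [.8,.7,.6,.5,.4,.3,.2,.1,0]:
    P=[668.5+11-3+8*np.sin(th)-207*np.cos(th), -5, 85.5-3*np.cos(th)+207*np.sin(th)+8*np.cos(th)]
    print(th,goal(P).round(0))
E
```

```text
[555.0260095   -5.67939285 251.85465743] [ 1.46263027 -0.91239394  1.27064854]
[(0.97, [540.0, -2.0, 257.0], [302.0, 217.0])]
[(0.87, [532.0, -8.0, 255.0], [270.0, 177.0]), (0.74, [541.0, -13.0, 30.0], [278.0, 232.0])]
0.8 [17.  0. 14.]
0.7 [31. -0. 28.]
0.6 [44. -0. 45.]
0.5 [56. -0. 62.]
0.4 [66. -0. 80.]
0.3 [ 74.  -0. 100.]
0.2 [ 79.  -0. 120.]
0.1 [ 83.  -0. 140.]
0 [ 85.  -0. 161.]
```

The lid is following. I carry on down to flat.

send_rows([
  [[17, 0, 14], [0, 0, 0], -1],
  [[31, 0, 28], [0, 0, 0], -1],
  [[44, 0, 45], [0, 0, 0], -1],
  [[56, 0, 62], [0, 0, 0], -1],
  [[66, 0, 80], [0, 0, 0], -1],
  [[74, 0, 100], [0, 0, 0], -1],
  [[79, 0, 120], [0, 0, 0], -1],
  [[83, 0, 140], [0, 0, 0], -1],
])

```text
clock: 23.35
ee_pos: [473.1, -4.9, 110.8]
eef_rot: [0.005, 3.14, -0.0]
force: [0.9, -1.3, 0.6]
grip_width: 0.0
grasp_force: 0.7
```

send_rows([
  [[2, 0, 8], [0, 0, 0], -1],
  [[4, 0, 14], [0, 0, 0], -1],
  [[5, 0, 18], [0, 0, 0], -1],
  [[5, 0, 20], [0, 0, 0], -1],
  [[5, 0, 21], [0, 0, 0], -1],
  [[5, 0, 21], [0, 0, 0], -1],
  [[5, 0, 21], [0, 0, 0], -1],
  [[5, 0, 21], [0, 0, 0], -1],
])

```text
clock: 24.35
ee_pos: [467.8, -4.8, 93.2]
eef_rot: [0.005, 3.138, 0.0]
force: [-6.6, 0.1, 25.9]
grip_width: 0.001
grasp_force: 12.5
```

The lid seats at the expected height with 26 N. Now the bolt knob.

send_rows([
  [[5, 0, -30], [0, 0, 0], -1],
  [[0, 0, -90], [0, 0, 0], -1],
  [[-20, 50, -107], [0, 0, 0], 0],
  [[-40, 110, -107], [0, 0, 0], 0],
  [[-40, 159, -107], [0, 0, 0], 0],
  [[-40, 159, -107], [0, 0, 0], 0],
  [[-40, 159, -107], [0, 0, 0], 0],
  [[-40, 159, -107], [0, 0, 0], 0],
])

```text
clock: 25.35
ee_pos: [507.0, 152.8, 196.7]
eef_rot: [-0.008, -3.141, 0.001]
force: [1.0, -0.6, -0.1]
grip_width: 0.499
grasp_force: 0.0
```

```bash
python3 - <<'E'
from h import *
s=telemetry.get_state(); print(s["ee_pos"])
im,c=shot("wrist","w9"); print(proj(c,[508,154,139.5]))
for t in["bolt_knob","keeper","slot","lid_tab"]: print(t,find("wrist",c,t))
im2,c2=shot("side"); print(find("side",c2,"lid_tab"),find("side",c2,"slot"),find("side",c2,"bolt_knob"))
cv2.imwrite("pics/w9.png",im[...,::-1])
E
```

```text
[506.98333099 152.83772577 196.74740491]
[325.7396853 263.1104767]
bolt_knob [(0.62, [508.0, 156.0, 136.0], [328.0, 261.0])]
keeper [(0.66, [504.0, 95.0, 104.0], [236.0, 238.0])]
slot [(0.67, [595.0, 160.0, 96.0], [333.0, 351.0])]
lid_tab [(0.75, [452.0, -6.0, 99.0], [79.0, 161.0])]
[(0.97, [450.0, -4.0, 92.0], [326.0, 269.0])] [(0.51, [599.0, 163.0, 93.0], [256.0, 278.0])] [(0.49, [508.0, 157.0, 138.0], [279.0, 274.0])]
```

View pics/w9.png

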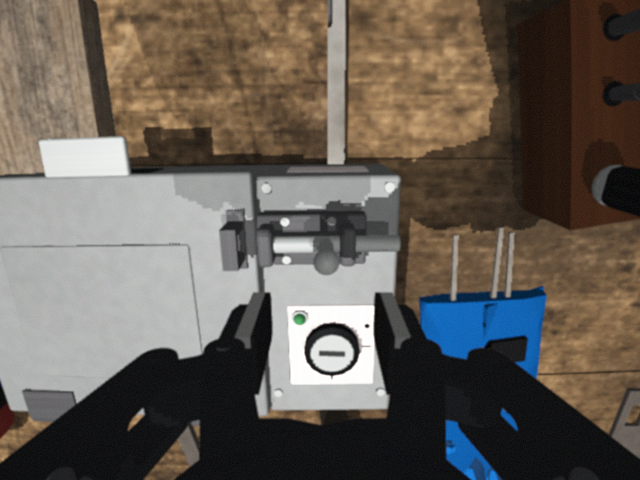

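The lid is shut. The knob ball is at (326,262), the keeper at (232,245) and the slot at (332,352). I grip the knob and slide it.

send_rows([
  [[-1, 1, 30], [0, 0, 0], 0],
  [[-1, 1, 60], [0, 0, 0], 0],
  [[-1, 1, 75], [0, 0, 0], 0],
  [[-1, 1, 75], [0, 0, 0], -1],
  [[-1, 1, 75], [0, 0, 0], -1],
  [[-1, 1, 75], [0, 0, 0], -1],
  [[-1, 1, 75], [0, 0, 0], -1],
  [[-1, 1, 75], [0, 0, 0], -1],
], force=30)

```text
clock: 26.8
ee_pos: [508.7, 155.0, 122.3]
eef_rot: [0.006, 3.141, 0.0]
force: [-1.3, -0.9, -0.1]
grip_width: 0.146
grasp_force: 29.4
```

send_rows([
  [[0, -6, 0], [0, 0, 0], -1],
  [[0, -12, 0], [0, 0, 0], -1],
  [[0, -18, 0], [0, 0, 0], -1],
  [[0, -23, 0], [0, 0, 0], -1],
  [[0, -25, 0], [0, 0, 0], -1],
  [[0, -27, 0], [0, 0, 0], -1],
  [[0, -28, 0], [0, 0, 0], -1],
  [[0, -28, 0], [0, 0, 0], -1],
])

```text
clock: 27.8
ee_pos: [508.8, 127.8, 122.2]
eef_rot: [0.005, 3.14, 0.003]
force: [-1.2, 5.0, 5.7]
grip_width: 0.148
grasp_force: 29.8
```

send_rows([
  [[0, -1, 0], [0, 0, 0], -1],
  [[0, -2, 0], [0, 0, 0], -1],
  [[0, -2.5, 0], [0, 0, 0], -1],
  [[0, -2.5, 0], [0, 0, 0], -1],
  [[0, -2.5, 0], [0, 0, 0], -1],
  [[0, -2.5, 0], [0, 0, 0], -1],
  [[0, -2.5, 0], [0, 0, 0], -1],
  [[0, -2.5, 0], [0, 0, 0], -1],
])

```text
clock: 28.8
ee_pos: [508.8, 127.6, 122.3]
eef_rot: [0.003, 3.141, 0.01]
force: [-0.2, 10.0, 4.2]
grip_width: 0.148
grasp_force: 29.9
```

The bolt is at its stop. I release it and go to the screwdriver.

send_rows([
  [[0, 2.5, 0], [0, 0, 0], 0],
  [[0, 2.5, 0], [0, 0, 0], 0],
  [[0, 2.5, -60], [0, 0, 0], 0.5],
  [[0, 20, -120], [0, 0, 0], 0.5],
  [[20, 80, -130], [0, 0, 0], 0.5],
  [[36, 140, -130], [0, 0, 0], 0.5],
  [[36, 200, -130], [0, 0, 0], 0.5],
  [[36, 240, -130], [0, 0, 0], 0.5],
])

```text
clock: 29.8
ee_pos: [472.5, 366.3, 251.1]
eef_rot: [-0.003, -3.141, 0.002]
force: [0.2, -0.2, 0.3]
grip_width: 0.747
grasp_force: 0.0
```

```bash
python3 - <<'E'
from h import *
s=telemetry.get_state(); print(s["ee_pos"],s["force"],s["qpos"].round(2))
im,c=shot("wrist","w10"); print(proj(c,[473,366,158]))
for t in["screwdriver","driver_hole","tool_block"]: print(t,find("wrist",c,t))
im2,c2=shot("side","s10"); print(find("side",c2,"bolt_knob"),find("side",c2,"keeper"))
q=proj(c2,[505,130,110]).astype(int); 
cr=im2[q[1]-40:q[1]+40,q[0]-53:q[0]+53]
cv2.imwrite("pics/m10.png",cv2.hconcat([cv2.resize(im[...,::-1],(480,360)),cv2.resize(cr[...,::-1],(320,360))]))
E
```

```text
[472.49005576 366.28071158 251.08049384] [ 0.22413421 -0.18275004  0.32588366] [ 0.66  0.38  0.09  1.28 -0.    0.66]
[323.22122337 243.14664729]
screwdriver [(0.76, [474.0, 365.0, 73.0], [322.0, 215.0])]
driver_hole []
tool_block [(0.7, [420.0, 359.0, 2.0], [316.0, 148.0])]
[(0.64, [507.0, 129.0, 135.0], [285.0, 271.0])] [(0.92, [509.0, 96.0, 100.0], [292.0, 276.0])]
```

View pics/m10.png

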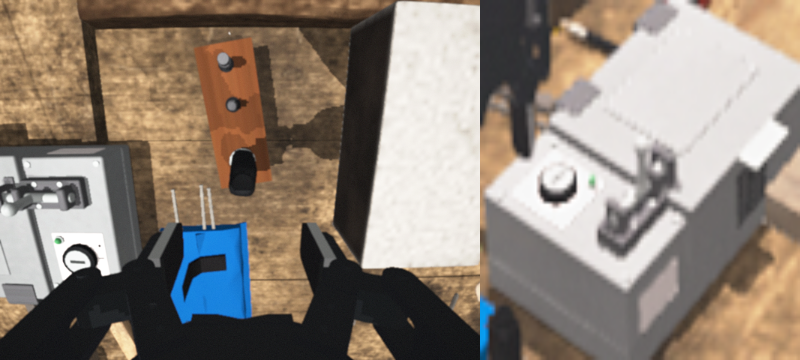

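```bash
cat > fit.py <<'E'
from h import *
from scipy.optimize import minimize
im,c=shot("wrist","w11")
g=im.max(2); p0=proj(c,[473,366,158]); 
roi=np.zeros_like(g); a,b=p0.astype(int); roi[max(0,b-75):b+45,a-45:a+45]=1
m=((g<50)&(roi>0)).astype(np.uint8)
n,l,st,_=cv2.connectedComponentsWithStats(m); k=1+np.argmax(st[1:,4]); m=(l==k).astype(np.uint8); print(st[k])
S=4
def mask(p,shape):
    x,y,t=p; a=np.linspace(0,2*np.pi,73)
    q=np.c_[15*np.cos(a),15*np.sin(a)] if shape else np.array([[15,12],[-15,12],[-15,-12],[15,-12]],float)
    if shape: q[:,1]=np.clip(q[:,1],-12,12)
    q=q@np.array([[np.cos(t),np.sin(t)],[-np.sin(t),np.cos(t)]])+[x,y]
    pts=np.array([proj(c,[u,v,z]) for z in (80,158) for u,v in q])
    h=cv2.convexHull(pts.astype(np.float32)); o=np.zeros((480,640),np.uint8)
    cv2.fillConvexPoly(o,np.round(h*16).astype(np.int32),1,shift=4); return o
for sh in (0,1):
    r=[]
    for t in np.arange(-.5,.7,.1):
        f=lambda p:-(mask([p[0],p[1],t],sh)&m).sum()/(mask([p[0],p[1],t],sh)|m).sum()
        q=minimize(f,[473,366],method="Nelder-Mead",options=dict(maxfev=50,initial_simplex=[[473,366],[477,366],[473,370]])); r.append((round(q.fun,3),round(t,2),q.x.round(1).tolist()))
    print(sh,sorted(r)[:5])
x=max(0,b-110); cr=im[x:x+150,a-100:a+100]; cv2.imwrite("pics/c11.png",cv2.resize(cr[...,::-1],(800,600),interpolation=2))
E
python3 fit.py
```

```text
[ 311  200   36   60 1778]
0 [(np.float64(0.0), np.float64(-0.5), [478.2, 411.8]), (np.float64(0.0), np.float64(-0.4), [478.2, 411.8]), (np.float64(0.0), np.float64(-0.3), [478.5, 398.5]), (np.float64(0.0), np.float64(-0.2), [478.5, 398.5]), (np.float64(0.0), np.float64(-0.1), [478.5, 398.5])]
1 [(np.float64(0.0), np.float64(-0.5), [478.5, 398.5]), (np.float64(0.0), np.float64(-0.4), [478.5, 398.5]), (np.float64(0.0), np.float64(-0.3), [478.5, 398.5]), (np.float64(0.0), np.float64(-0.2), [478.5, 398.5]), (np.float64(0.0), np.float64(-0.1), [478.5, 398.5])]fit.py:20: RuntimeWarning: overflow encountered in scalar negative
  f=lambda p:-(mask([p[0],p[1],t],sh)&m).sum()/(mask([p[0],p[1],t],sh)|m).sum()
```

Unsigned overflow in the score. I fix that and reuse the saved picture.

```bash
sed -i 's/f=lambda p:-(mask(\[p\[0\],p\[1\],t\],sh)&m).sum()/f=lambda p:-1.0*(mask([p[0],p[1],t],sh)\&m).sum()/; s/^im,c=shot.*/c=cal("wrist"); im=cv2.imread("pics\/w11.png")[...,::-1]/' fit.py; python3 fit.py
```

```text
[ 311  200   36   60 1778]
0 [(np.float64(-0.753), np.float64(-0.1), [470.5, 365.1]), (np.float64(-0.753), np.float64(-0.0), [473.0, 366.0]), (np.float64(-0.747), np.float64(0.1), [470.7, 366.3]), (np.float64(-0.735), np.float64(-0.2), [471.1, 365.1]), (np.float64(-0.724), np.float64(0.2), [473.6, 367.4])]
1 [(np.float64(-0.839), np.float64(-0.1), [471.1, 366.2]), (np.float64(-0.835), np.float64(-0.0), [471.8, 366.7]), (np.float64(-0.826), np.float64(0.1), [471.5, 366.6]), (np.float64(-0.821), np.float64(-0.2), [472.9, 365.9]), (np.float64(-0.81), np.float64(-0.3), [471.8, 366.6])]
```

View pics/c11.png

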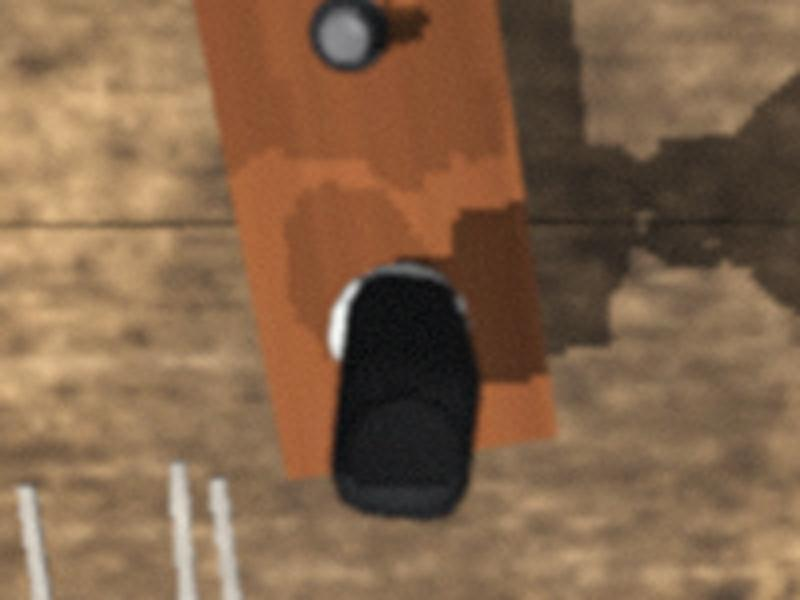

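The handle shows square to the hand (yaw ≈ 0), top centre at about (405,460) in the crop. I descend and grip the flats.

send_rows([
  [[0, 0, 40], [0, 0, 0], 0.4],
  [[0, 0, 80], [0, 0, 0], 0.4],
  [[0, 0, 120], [0, 0, 0], 0.4],
  [[0, 0, 143], [0, 0, 0], 0.4],
  [[0, 0, 143], [0, 0, 0], 0.4],
  [[0, 0, 143], [0, 0, 0], -1],
  [[0, 0, 143], [0, 0, 0], -1],
  [[0, 0, 143], [0, 0, 0], -1],
], force=80)

```text
clock: 31.2
ee_pos: [474.1, 365.2, 110.6]
eef_rot: [0.006, 3.139, 0.003]
force: [-0.3, -1.5, 6.5]
grip_width: 0.271
grasp_force: 78.6
```

send_rows([
  [[0, 0, 0], [0, 0, 0], -1],
  [[0, 0, 0], [0, 0, 0], -1],
  [[0, 0, -2], [0, 0, 0], -1],
  [[0, 0, -2], [0, 0, 0], -1],
  [[0, 0, -2], [0, 0, 0], -1],
  [[0, 0, -2], [0, 0, 0], -1],
  [[0, 0, -2], [0, 0, 0], -1],
  [[0, 0, -2], [0, 0, 0], -1],
])

```text
clock: 32.2
ee_pos: [473.1, 364.7, 110.7]
eef_rot: [0.005, 3.141, 0.0]
force: [1.0, 0.3, -0.8]
grip_width: 0.273
grasp_force: 78.4
```

Gripped. I lift it, then measure the blade tip and re-measure the slot from the earlier picture.

send_rows([
  [[0, 0, -40], [0, 0, 0], -1],
  [[0, 0, -80], [0, 0, 0], -1],
  [[0, 0, -130], [0, 0, 0], -1],
  [[0, 0, -130], [0, 0, -10], -1],
  [[0, 0, -130], [0, 0, -20], -1],
  [[0, 0, -130], [0, 0, -30], -1],
  [[0, 0, -130], [0, 0, -40], -1],
  [[0, 0, -130], [0, 0, -40], -1],
])

```text
clock: 33.2
ee_pos: [472.4, 364.3, 240.3]
eef_rot: [1.066, -2.954, 0.001]
force: [0.4, -0.8, -1.3]
grip_width: 0.271
grasp_force: 79.6
```

```bash
python3 - <<'E'
from h import *
s=telemetry.get_state(); e=np.array(s["ee_pos"]); M=R.from_rotvec(s["eef_rot"]).as_matrix(); c=cal("wrist")
print(e,s["force"],s["grip_width"],s["qpos"].round(2))
tc=M.T@(c[2]-e); Rc=M.T@c[3]
# w9 camera
M9=R.from_rotvec([-.008,-3.141,.001]).as_matrix(); e9=np.array([506.98,152.84,196.75]); c9=(c[0],c[1],e9+M9@tc,M9@Rc)
im=cv2.imread("pics/w9.png"); g=im.max(2)
m=np.zeros_like(g); cv2.circle(m,(332,351),18,255,-1); d=((g<110)&(m>0)).astype(np.uint8)
n,l,st,ce=cv2.connectedComponentsWithStats(d); 
for k in range(1,n):
    if st[k,4]>15: print(st[k],ce[k])
k=[k for k in range(1,n) if st[k,4]>15 and np.hypot(*(ce[k]-[332,352]))<6][0]
v,u=np.nonzero(l==k); P=np.array([ray(c9,(a,b),96)[:2] for a,b in zip(u,v)]); w,V=np.linalg.eigh(np.cov(P.T)); print("slot",P.mean(0),"dir",V[:,1],P.max(0)-P.min(0))
im,c=shot("wrist","w12")
for t in("driver_tip","screwdriver","slot"): print(t,find("wrist",c,t), [ (M.T@(np.array(f[1])-e)).round(1).tolist() for f in find("wrist",c,t)])
E
```

```text
[472.44698306 364.28339046 240.30392767] [ 0.42865035 -0.79689101 -1.28009264] 0.2707641794044013 [ 0.66  0.38  0.07  1.26  0.   -0.04]
[320 352  24   4  83] [332.30120482 353.26506024]
slot [596.72365673 158.98737176] dir [0.04204544 0.9991157 ] [ 2.76461427 17.40891898]
driver_tip [(0.96, [476.0, 364.0, 137.0], [320.0, 243.0])] [[-2.7, -2.5, 103.3]]
screwdriver [(0.96, [473.0, 362.0, 205.0], [320.0, 276.0])] [[1.0, -2.1, 35.3]]
slot [(0.58, [597.0, 160.0, 95.0], [26.0, 182.0])] [[34.4, -236.8, 145.3]]
```

send_rows([
  [[8, -55, 0], [0, 0, -10], -1],
  [[17, -110, 0], [0, 0, -20], -1],
  [[26, -165, 0], [0, 0, -30], -1],
  [[36, -220, 0], [0, 0, -40], -1],
  [[36, -237, 10], [0, 0, -47.6], -1],
  [[36, -237, 17], [0, 0, -47.6], -1],
  [[36, -237, 17], [0, 0, -47.6], -1],
  [[36, -237, 17], [0, 0, -47.6], -1],
])

```text
clock: 34.55
ee_pos: [596.5, 160.7, 224.0]
eef_rot: [-2.171, 2.27, 0.0]
force: [-0.3, -0.0, -1.3]
grip_width: 0.273
grasp_force: 79.6
```

```bash
python3 - <<'E'
from h import *
s=telemetry.get_state(); e=np.array(s["ee_pos"]); M=R.from_rotvec(s["eef_rot"]).as_matrix()
print(e,M.round(3).tolist(),s["qpos"].round(2))
im,c=shot("wrist","w13")
for t in("driver_tip","slot"): print(t,[(f[0],f[1],f[2],(M.T@(np.array(f[1])-e)).round(1).tolist()) for f in find("wrist",c,t)])
print("axis tip px",proj(c,e+M@[0,0,101.7]),"slot px",proj(c,[596.7,159.7,96]),"knob",proj(c,[508,128,139.5]))
g=im.max(2); a,b=proj(c,e+M@[0,0,101.7]).astype(int)
cv2.imwrite("pics/c13.png",im[b-60:b+100,a-100:a+100,::-1])
for r in range(b-46,b+40,2): print(r,' '.join(f"{v:3d}" for v in g[r,a-36:a+40:2]))
E
```

```text
[596.47194585 160.68861115 224.04143901] [[-0.045, -0.999, -0.0], [-0.999, 0.045, 0.0], [-0.0, 0.0, -1.0]] [ 0.26  0.42  0.09  1.24  0.   -1.26]
driver_tip [(0.85, [594.0, 158.0, 120.0], [327.0, 236.0], [2.8, 2.3, 104.0])]
slot [(0.74, [596.0, 161.0, 95.0], [323.0, 230.0], [-0.3, 0.5, 129.0])]
axis tip px [322.99984189 240.24065049] slot px [322.54861704 228.549053  ] knob [463.87523619 191.70401902]
194 255 255 255 255 255 255 255 255 255 254 250 250 249 249 250 249 250 250 249 249 249 249 249 249 249 249 249 248 249 249 243 192 135 152 176 170 154 134
196 255 255 255 255 255 255 255 255 255 255 254 254 252 250 251 252 253 250 250 252 252 252 252 250 249 249 248 249 248 248 249 214 152 132 150 148 138 149
198 255 255 255 255 255 255 255 255 255 255 255 255 255 250 228 190 144  83  79 125 162 181 206 239 252 250 249 249 249 249 249 238 188 161 143 136 163 179
200 255 255 255 255 255 255 255 255 255 255 255 255 172  75  37  27  30  32  33  29  28  28  36  75 197 250 251 250 250 250 249 250 238 202 209 205 198 198
202 255 255 255 255 255 255 255 255 255 255 255 120  32  32  41  37  45 
[... 5311 characters left out ...]
  18  18  16  15  22  12  17  17  16  19  18  13  67 185 151  98 101 141 193
272 194 197 198 189 198 106  12  21  19  17  21  18  22  18  20  22  14  21  18  17  26  17  10  20  16  21  18  14  18  16  16  34 151 149 100  95 142 191
274 197 197 196 197 183  75  12  20  17  15  16  22  14  14  20  21  17  18  19  20  18  21  15  20  22  18  15  15  12  19  15  22  86 106  99  99 111 127
276 198 198 196 195 164  39  12  18  19  19  17  17  19  21  17  17  23  19  22  19  18  20  21  22  22  21  17  20  18  20  18  12  48  90  98  95  91  91
278 198 196 197 196 154  28  14  22  17  16  17  22  14  18  19  22  18  13  21  18  17  18  18  22  14  19  18  17  19  18  17  18  36  69  69  65  66  62
```

In the dump the slot is at column 322, rows 214–242, and the blade at column 323.5. The blade needs about 1 mm along tool -y. I insert gently.

send_rows([
  [[0.5, -1, 8], [0, 0, 0], -1],
  [[0.5, -1, 16], [0, 0, 0], -1],
  [[0.5, -1, 22], [0, 0, 0], -1],
  [[0.5, -1, 25], [0, 0, 0], -1],
  [[0.5, -1, 27], [0, 0, 0], -1],
  [[0.5, -1, 29], [0, 0, 0], -1],
  [[0.5, -1, 30], [0, 0, 0], -1],
  [[0.5, -1, 30], [0, 0, 0], -1],
])

```text
clock: 35.7
ee_pos: [598.1, 159.0, 193.9]
eef_rot: [-2.17, 2.271, -0.0]
force: [0.2, 1.0, -1.5]
grip_width: 0.272
grasp_force: 79.6
```

send_rows([
  [[0, 0, 1], [0, 0, 0], -1],
  [[0, 0, 2], [0, 0, 0], -1],
  [[0, 0, 2.5], [0, 0, 0], -1],
  [[0, 0, 2.5], [0, 0, 0], -1],
  [[0, 0, 2.5], [0, 0, 0], -1],
  [[0, 0, 2.5], [0, 0, 0], -1],
  [[0, 0, 2.5], [0, 0, 0], -1],
  [[0, 0, 2.5], [0, 0, 0], -1],
])

```text
clock: 36.7
ee_pos: [598.2, 159.0, 192.0]
eef_rot: [-2.17, 2.271, -0.001]
force: [-1.3, 0.7, 5.6]
grip_width: 0.271
grasp_force: 80.4
```

```bash
python3 - <<'E'
from h import *
s=telemetry.get_state(); print(s["ee_pos"],s["force"],s["wrist_torque"])
im,c=shot("wrist","w14"); g=im.max(2); print(proj(c,[597,159.8,96]))
for r in range(196,262,3): print(r,' '.join(f"{v:3d}" for v in g[r,290:360:2]))
E
```

```text
[598.19354649 158.99632797 191.99455662] [-1.33301938  0.65146642  5.58794479] [-0.09066588  0.4346884  -0.01855852]
[324.97340069 243.74585011]
196 254 248 247 247 247 246 247 246 247 246 246 247 246 246 246 245 246 245 246 246 246 246 247 247 246 246 246 246 246 246 247 247 236 193 191
199 253 247 247 247 247 248 248 247 247 248 248 248 247 248 248 248 248 249 248 248 249 248 249 249 248 248 248 249 248 248 248 242 194 168 135
202 254 249 249 249 249 249 248 249 249 249 249 249 249 249 249 249 249 249 249 249 249 249 248 248 248 249 249 248 248 247 247 229 176 134 148
205 254 248 248 248 247 248 247 247 247 247 247 248 247 247 247 247 247 247 247 246 247 246 247 246 246 246 246 247 246 246 247 238 179 128 142
208 254 247 248 247 247 248 248 248 247 247 248 249 250 250 248 242 196 185 213 234 247 248 248 248 247 246 247 246 246 246 246 245 208 170 132
211 254 254 255 254 248 247 248 248 249 251 240 152  83  39  26  19  33  32  26  22  19  25  35  87 204 250 249 248 247 248 247 247 248 236 177
214 254 254 254 254 255 251 251 253 242 110  29  31  31  40  40  39  42  39  40  35  39  39
[... 1512 characters left out ...]
  27  57 199 235 232 233 228 218 197 163 117 135 153 152 125 104 100 139 176 183 187 186 204 206 208 159  28  28  90 255 255
250 254 254 255 101  27  31 144 233 212 150 158 185 191 207 204 206 205 204 208 208 203 195 173 148 120 127 208 223 223  97  26  25 118 255 254
253 254 254 255 203  29  28  52 121 182 195 166  98  54  96 102 103  63  49  46  49  51  51  71 175 196 154 113 162 145  29  27  76 247 255 254
256 254 254 254 255 170 102 148 125  67  26  11  11  17  15  19  12  15  14  19  18  16  19  17  19  34  82  82 117  69  24  69 241 255 254 254
259 254 254 254 255 220 173  72  11  15  18  18  18  20  15  15  19  15  23  13  15  18  14  18  17  18  13  17 127 185  84 225 255 254 254 254
```

The blade sits on the slot's left edge: blade centre at column 322.5, slot at 325. I raise it, shift +1.5 mm along tool y and lower again.

send_rows([
  [[0, 0, -4], [0, 0, 0], -1],
  [[0, 1.5, -4], [0, 0, 0], -1],
  [[0, 1.5, -4], [0, 0, 0], -1],
  [[0, 1.5, -2], [0, 0, 0], -1],
  [[0, 1.5, 0], [0, 0, 0], -1],
  [[0, 1.5, 2], [0, 0, 0], -1],
  [[0, 1.5, 3], [0, 0, 0], -1],
  [[0, 1.5, 3], [0, 0, 0], -1],
])

```text
clock: 37.75
ee_pos: [596.6, 159.0, 191.7]
eef_rot: [-2.169, 2.27, -0.002]
force: [-4.8, -0.4, 15.8]
grip_width: 0.274
grasp_force: 81.9
```

```bash
cat > dump.py <<'E'
from h import *
s=telemetry.get_state(); print(s["ee_pos"],s["force"],s["wrist_torque"])
im,c=shot("wrist","w15"); g=im.max(2); print(proj(c,[597,159.8,96]))
for r in range(214,256,3): print(r,' '.join(f"{v:3d}" for v in g[r,300:352:2]))
E
python3 dump.py
```

```text
[596.60012285 159.00321578 191.72263542] [-4.77753075 -0.40780947 15.78469071] [-0.39847771  1.47616761  0.00290852]
[322.86455979 243.85566165]
214 254 253 239 106  27  31  34  35  40  38  36  41  40  39  38  34  39  36  21  45 150 243 248 245 246 245
217 255 133  25  26  33  37  35  36  39  37  40  40  40  38  38  34  34  36  31  31  27  32 139 245 248 247
220  47  27  34  30  27  37  44  89 138 176 188 188 187 180 136  69  44  34  34  28  24  32  25 135 248 249
223  33  34  30  32  86 177 192 193 199 200 199 200 197 199 197 202 196 189 139  48  30  28  32  20  90 243
226  36  32  84 207 216 211 228 230 228 203 197 198 199 198 199 199 201 200 196 195 155  34  29  29  26  95
229  30 121 219 231 232 233 231 232 232 188  76 102 109 125 197 199 194 198 196 199 199 156  43  27  28  33
232  91 218 233 231 233 231 233 232 233 205  72 159 151 115 192 195 196 198 198 198 199 197 155  36  27  24
235 185 233 232 232 232 232 232 232 233 212  84 131 130 132 193 198 196 196 201 198 199 198 192 106  25  27
238 211 234 231 231 232 233 231 231 235 210 142 189 189 167 185 198 197 194 197 197 198 200 200 162  31  21
241 207 233 231 231 231 232 233 232 234 166 106 110 109 101  97 177 202 199 196 195 198 198 201 167  37  28
244 209 233 232 232 232 232 231 232 221 132 111 105 101  98  82 130 181 197 199 196 200 198 201 167  37  23
247 200 235 232 232 234 228 219 198 171 122 133 152 152 128 104  94 118 171 181 188 184 194 207 136  25  28
250 150 236 234 217 159 133 181 194 205 205 204 205 207 204 206 201 193 174 150 118 121 170 215 103  24  25
253  56 166 163 168 167  94  56  47  74 106 106 101  61  47  47  53  51  60 139 200 159 116  74  23  26  62
```

The spotter's tip length (104 mm) means the blade is on the slot's floor, so it was already in the slot. I ease off 3 mm, centre it and turn clockwise.

send_rows([
  [[-0.6, -0.6, -3], [0, 0, 0], -1],
  [[-0.6, -0.6, -3], [0, 0, 10], -1],
  [[-0.6, -0.6, -3], [0, 0, 20], -1],
  [[-0.6, -0.6, -3], [0, 0, 30], -1],
  [[-0.6, -0.6, -3], [0, 0, 40], -1],
  [[-0.6, -0.6, -3], [0, 0, 50], -1],
  [[-0.6, -0.6, -3], [0, 0, 60], -1],
  [[-0.6, -0.6, -3], [0, 0, 70], -1],
])

```text
clock: 38.8
ee_pos: [597.5, 159.5, 192.0]
eef_rot: [-0.466, 3.106, -0.001]
force: [-1.3, -0.7, 4.7]
grip_width: 0.275
grasp_force: 80.3
```

```bash
python3 - <<'E'
from h import *
s=telemetry.get_state(); print(s["ee_pos"],s["force"],s["wrist_torque"],R.from_rotvec(s["eef_rot"]).as_matrix().round(3).tolist())
for n in ("side","wrist"):
  im,c=shot(n,n+"16"); print(find(n,c,"slot"),find(n,c,"driver_tip"))
E
```

```text
[597.49016209 159.47658988 192.03547568] [-1.25033296 -0.70993081  4.72017799] [-0.26893261  0.3240322   0.02577603] [[-0.956, -0.294, 0.001], [-0.294, 0.956, -0.0], [-0.001, -0.001, -1.0]]
[(0.44, [597.0, 160.0, 95.0], [257.0, 277.0])] [(0.53, [597.0, 163.0, 86.0], [257.0, 280.0])]
[(0.69, [597.0, 162.0, 93.0], [327.0, 240.0])] [(0.66, [596.0, 158.0, 91.0], [323.0, 237.0])]
```

send_rows([
  [[0, 0, 0], [0, 0, 8], -1],
  [[0, 0, 0], [0, 0, 16], -1],
  [[0, 0, 0], [0, 0, 22], -1],
  [[0, 0, 0], [0, 0, 27], -1],
  [[0, 0, 0], [0, 0, 29], -1],
  [[0, 0, 0], [0, 0, 29], -1],
  [[0, 0, 0], [0, 0, 29], -1],
  [[0, 0, 0], [0, 0, 29], -1],
])

```text
clock: 40.1
ee_pos: [597.4, 159.2, 192.0]
eef_rot: [0.312, 3.125, -0.001]
force: [-1.9, -1.5, 5.8]
grip_width: 0.27
grasp_force: 80.5
```

```bash
python3 - <<'E'
from h import *
s=telemetry.get_state(); M=R.from_rotvec(s["eef_rot"]).as_matrix(); print(s["ee_pos"],s["force"],s["wrist_torque"],np.degrees(np.arctan2(-M[1,0],-M[0,0])),s["qpos"].round(2))
E
```

```text
[597.41685049 159.19973028 191.99915654] [-1.89613235 -1.51083301  5.81229219] [-0.47622802  0.42744873  0.09079402] -11.412881801675931 [ 0.26  0.44  0.03  1.16 -0.    0.46]
```

send_rows([
  [[0, 0, 0], [0, 0, 2], -1],
  [[0, 0, 0], [0, 0, 4], -1],
  [[0, 0, 0], [0, 0, 5], -1],
  [[0, 0, 0], [0, 0, 5], -1],
  [[0, 0, 0], [0, 0, 5], -1],
  [[0, 0, 0], [0, 0, 5], -1],
  [[0, 0, 0], [0, 0, 5], -1],
  [[0, 0, 0], [0, 0, 5], -1],
])

```text
clock: 41.1
ee_pos: [597.4, 159.2, 192.0]
eef_rot: [0.448, 3.108, -0.001]
force: [-1.7, -1.4, 5.7]
grip_width: 0.269
grasp_force: 80.5
```

```bash
python3 - <<'E'
from h import *
s=telemetry.get_state(); M=R.from_rotvec(s["eef_rot"]).as_matrix(); print(s["ee_pos"],s["force"],s["wrist_torque"],np.degrees(np.arctan2(-M[1,0],-M[0,0])),s["qpos"].round(2))
E
```

```text
[597.39753119 159.22288882 192.02721044] [-1.65046705 -1.40515238  5.67004568] [-0.47700303  0.40381954  0.16708068] -16.385306553711672 [ 0.26  0.44  0.03  1.16 -0.    0.55]
```

The torque climbs from 0.09 to 0.17 N m, so it is at the stop. I back off the turn, lift, and check the slot's angle.

send_rows([
  [[0, 0, 0], [0, 0, -6], -1],
  [[0, 0, 0], [0, 0, -12], -1],
  [[0, 0, -15], [0, 0, -12], -1],
  [[0, 0, -40], [0, 0, -12], -1],
  [[0, 0, -60], [0, 0, -12], -1],
  [[0, 50, -60], [0, 0, -2], -1],
  [[0, 50, -60], [0, 0, 8], -1],
  [[0, 50, -60], [0, 0, 8], -1],
])

```text
clock: 42.1
ee_pos: [611.5, 208.1, 251.2]
eef_rot: [-0.665, -3.07, 0.0]
force: [1.0, -0.4, -0.9]
grip_width: 0.27
grasp_force: 79.6
```

```bash
python3 - <<'E'
from h import *
s=telemetry.get_state(); e=np.array(s["ee_pos"]); M=R.from_rotvec(s["eef_rot"]).as_matrix(); print(e,s["force"],np.degrees(np.arctan2(-M[1,0],-M[0,0])))
im,c=shot("wrist","w17"); g=im.max(2)
p=proj(c,[597,159.8,96]); print(p); m=np.zeros_like(g); cv2.circle(m,tuple(p.astype(int).tolist()),17,255,-1)
d=((g<110)&(m>0)).astype(np.uint8); n,l,st,ce=cv2.connectedComponentsWithStats(d)
for k in range(1,n):
    if st[k,4]>15:
        v,u=np.nonzero(l==k); P=np.array([ray(c,(a,b),96)[:2] for a,b in zip(u,v)]); w,V=np.linalg.eigh(np.cov(P.T)); print(st[k],P.mean(0),V[:,1],np.sqrt(w))
t=find("wrist",c,"driver_tip"); print(t,[(M.T@(np.array(f[1])-e)).round(1).tolist() for f in t], find("wrist",c,"driver_hole"))
a,b=p.astype(int)
for r in range(b-20,b+20,3): print(r,' '.join(f"{v:3d}" for v in g[r,a-30:a+30:2]))
for n in("side","scene"):
    im,c=shot(n); print(find(n,c,"driver_hole"))
E
```

```text
[611.47395706 208.05255778 251.15941314] [ 0.96070421 -0.35713211 -0.91182674] -24.44190550921545
[262.52485389 227.43720155]
[256 218  12  20  79] [596.84319761 158.84878101] [-0.99993836 -0.01110295] [0.89691315 5.14433935]
[] [] []
207 255 254 254 254 254 255 255 143  46  29  27  30  32  33  31  32  31  31  35  33  31  35  17  41 118 216 215 255 254 253
210 251 254 254 254 255 245  73  26  29  39 103 170 218 226 209 228 206 177 138  66  33  32  31  30  28  99 147 234 255 255
213 255 254 254 255 249  54  29  50 151 225 238 238 235 233 236 240 246 249 251 247 236  95  28  32  30  22  76 145 167 185
216 255 255 255 253  73  26  49 151 234 235 235 239 236 234 251 249 249 249 249 249 250 252 189  54  33  35  26 146 232 255
219 255 255 255 109  27  48 199 248 240 245 249 195  63  46 224 251 249 249 247 248 250 249 251 204  47  37  32  76 201 240
222 255 255 255  71  34 134 251 250 249 249 249 247 131  39  81 247 249 248 248 248 248 249 249 251 161  36  39  35 185 255
225 255 255 255  49  36 162 250 250 249 249 249 250 242  94  32 106 247 250 248 248 249 248 248 249 229  54  36  31 145 2
[... 311 characters left out ...]
250 157  53  43 221 250 248 248 248 251 191  38  34 132 255 255
237 255 255 255 255  91  32 111 249 250 249 248 248 248 249 249 248 124  67 159 246 248 249 250 240  58  28  83 255 255 255
240 255 255 255 255 255 113  31 101 220 252 248 248 248 249 248 248 246 248 250 249 248 248 175  57  29  79 245 255 255 255
243 255 255 255 255 255 255 185  36  34 127 232 252 250 249 248 248 248 249 249 249 244 178  48  28  64 255 255 255 255 255
246 246 255 255 255 255 255 255 255 120  39  24  76 165 175 246 208 236 213 163  86  38  30  64 216 255 255 255 255 255 255
[(0.71, [471.0, 368.0, 66.0], [242.0, 334.0])]
[(0.97, [473.0, 362.0, 67.0], [198.0, 181.0]), (0.44, [607.0, 211.0, 146.0], [251.0, 166.0])]
```

The slot now lies along x within 0.6°, so the selector is on. I take the screwdriver back over its hole.

send_rows([
  [[45, 20, 0], [0, 0, -8], -1],
  [[90, 40, 0], [0, 0, -16], -1],
  [[140, 62, 0], [0, 0, -24.4], -1],
  [[191, 85.5, 0], [0, 0, -24.4], -1],
  [[191, 85.5, 0], [0, 0, -24.4], -1],
  [[191, 85.5, 0], [0, 0, -24.4], -1],
  [[191, 85.5, 0], [0, 0, -24.4], -1],
  [[191, 85.5, 0], [0, 0, -24.4], -1],
])

```text
clock: 43.45
ee_pos: [474.3, 363.8, 251.2]
eef_rot: [0.008, 3.142, -0.0]
force: [0.3, -0.3, -1.6]
grip_width: 0.273
grasp_force: 79.5
```

```bash
python3 - <<'E'
from h import *
s=telemetry.get_state(); e=np.array(s["ee_pos"]); M=R.from_rotvec(s["eef_rot"]).as_matrix(); print(e,s["force"],np.degrees(np.arctan2(-M[1,0],-M[0,0])),goal([473,364.7,180]))
im,c=shot("wrist","w18")
for t in("driver_tip","driver_hole"):
    f=find("wrist",c,t); print(t,f,[(M.T@(np.array(x[1])-e)).round(1).tolist() for x in f])
print(proj(c,[473,364.7,72]),proj(c,e+M@[0,0,103.7]))
g=im[...,0]; a,b=proj(c,[473,364.7,72]).astype(int)
for r in range(b-30,b+24,3): print(r,' '.join(f"{v:3d}" for v in g[r,a-36:a+38:2]))
E
```

```text
[474.25289959 363.78512199 251.22709644] [ 0.30640278 -0.28646732 -1.56386351] -0.3098857033038983 [ 1.3  0.9 71.2]
driver_tip [(0.58, [477.0, 362.0, 148.0], [320.0, 242.0])] [[-2.8, -1.8, 103.2]]
driver_hole [(0.74, [475.0, 365.0, 74.0], [324.0, 215.0])] [[-0.7, 1.2, 177.2]]
[324.09754779 211.60706609] [323.35535206 237.81318568]
181 144 141 139 139 136 136 139 140 152 148 145 143 159 179 182 181 174 173 175 174 173 169 163 166 166 165 160 162 164 159 157 152 147 148 138  82  66
184 143 140 142 140 141 136 134 139 142 149 142 144 161 180 182 182 172 174 176 178 173 169 164 161 164 164 160 164 164 162 156 154 127  84  80  64  57
187 145 141 142 140 138 140 136 136 146 145 148 158 175 176 178 182 176 173 173 178 174 173 167 163 163 165 165 161 164 161 162 157 129  80  84  83  79
190 142 142 141 140 139 137 139 138 140 150 143 155 174 180 180 182 179 174 175 175 174 172 168 163 165 167 166 166 163 161 160 157 129  77  85  81  78
193 152 145 143 142 141 140 139 137 138 148 147 156 176 177 180 183 178 179 169 176 176 176 171 162 166 165 165 164 163 162 160 157 132  77  80  80  72
196 168
[... 1268 characters left out ...]
  88  55  54  51  56  51  50  60  66  75  93 118 148 166 166 170 166 166 160 159 154 155 162
223 138 136 155 168 170 170 167 170 169 171 166 163 165 149 111  86  90 110 122 122 136 142 149 153 154 160 163 168 168 170 167 162 161 157 155 155 156
226 128 127 140 162 167 166 169 169 169 168 169 166 166 158 144 150 161 170 180 178 176 176 172 174 172 169 169 163 168 166 168 163 162 160 158 154 158
229 117 113 125 162 172 169 167 168 168 168 168 168 166 161 168 175 165 108 126 176 170 174 173 171 172 169 168 167 168 168 166 161 164 162 160 150 153
232 138 138 134 154 167 167 165 169 169 167 168 166 164 164 168 172 165 114 132 180 180 174 174 174 172 169 169 165 167 169 166 165 162 162 156 155 156
```

The hole is at about (326,212), 1–2 mm to +y of the blade. I correct that and lower.

send_rows([
  [[1.2, 1.8, 20], [0, 0, 0], -1],
  [[1.2, 1.8, 45], [0, 0, 0], -1],
  [[1.2, 1.8, 65], [0, 0, 0], -1],
  [[1.2, 1.8, 72], [0, 0, 0], -1],
  [[1.2, 1.8, 78], [0, 0, 0], -1],
  [[1.2, 1.8, 84], [0, 0, 0], -1],
  [[1.2, 1.8, 92], [0, 0, 0], -1],
  [[1.2, 1.8, 92], [0, 0, 0], -1],
])

```text
clock: 44.6
ee_pos: [471.8, 366.3, 158.7]
eef_rot: [-0.005, -3.141, 0.001]
force: [-0.5, -0.3, -2.0]
grip_width: 0.273
grasp_force: 79.7
```

send_rows([
  [[0, 0, 10], [0, 0, 0], -1],
  [[0, 0, 20], [0, 0, 0], -1],
  [[0, 0, 30], [0, 0, 0], -1],
  [[0, 0, 38], [0, 0, 0], -1],
  [[0, 0, 43], [0, 0, 0], -1],
  [[0, 0, 46], [0, 0, 0], -1],
  [[0, 0, 47], [0, 0, 0], -1],
  [[0, 0, 47], [0, 0, 0], -1],
])

```text
clock: 45.6
ee_pos: [472.3, 366.7, 112.5]
eef_rot: [0.005, 3.141, 0.0]
force: [-0.1, 0.8, -1.4]
grip_width: 0.27
grasp_force: 79.7
```

send_rows([
  [[0, 0, 1], [0, 0, 0], -1],
  [[0, 0, 2], [0, 0, 0], -1],
  [[0, 0, 3], [0, 0, 0], -1],
  [[0, 0, 3], [0, 0, 0], -1],
  [[0, 0, 3], [0, 0, 0], -1],
  [[0, 0, 3], [0, 0, 0], -1],
  [[0, 0, 3], [0, 0, 0], -1],
  [[0, 0, 3], [0, 0, 0], -1],
])

```text
clock: 46.6
ee_pos: [472.5, 366.7, 110.7]
eef_rot: [0.005, 3.14, 0.001]
force: [-1.0, -1.9, 7.0]
grip_width: 0.268
grasp_force: 81.0
```

Contact at 110.7, the same height as when it was seated at first. I release, retreat straight up and check.

send_rows([
  [[0, 0, 1], [0, 0, 0], 0],
  [[0, 0, 1], [0, 0, 0], 0.3],
  [[0, 0, 1], [0, 0, 0], 0.3],
  [[0, 0, -40], [0, 0, 0], 0.3],
  [[0, 0, -90], [0, 0, 0], 0.3],
  [[0, 0, -140], [0, 0, 0], 0.3],
  [[0, 0, -160], [0, 0, 0], 0.3],
  [[0, 0, -160], [0, 0, 0], 0.3],
])

```text
clock: 47.6
ee_pos: [473.2, 367.3, 271.1]
eef_rot: [0.005, 3.138, 0.004]
force: [0.6, 0.1, -0.9]
grip_width: 0.654
grasp_force: 0.0
```

```bash
python3 - <<'E'
from h import *
s=telemetry.get_state(); print(s["clock"],s["ee_pos"],s["force"])
for n in("side","scene","wrist"):
    im,c=shot(n,n+"19")
    for t in ("screwdriver","lid_tab","bolt_knob","keeper","slot"): print(n,t,find(n,c,t)[:2])
E
sed -i 's/w11/wrist19/' fit.py; python3 fit.py
```

```text
47.6 [473.17410179 367.3436297  271.08534453] [ 0.60353436  0.06295305 -0.90031951]
side screwdriver [(0.78, [470.0, 366.0, 70.0], [243.0, 333.0])]
side lid_tab [(0.76, [448.0, -2.0, 90.0], [326.0, 271.0]), (0.52, [505.0, 96.0, 99.0], [293.0, 276.0])]
side bolt_knob [(0.54, [509.0, 130.0, 138.0], [285.0, 271.0])]
side keeper [(0.85, [508.0, 95.0, 103.0], [292.0, 275.0]), (0.22, [563.0, 48.0, 2.0], [289.0, 288.0])]
side slot [(0.52, [597.0, 162.0, 95.0], [257.0, 277.0])]
scene screwdriver [(0.62, [471.0, 369.0, 71.0], [196.0, 180.0])]
scene lid_tab [(0.94, [448.0, -10.0, 92.0], [253.0, 230.0])]
scene bolt_knob [(0.41, [504.0, 127.0, 136.0], [240.0, 192.0])]
scene keeper [(0.83, [505.0, 99.0, 106.0], [247.0, 203.0])]
scene slot []
wrist screwdriver [(0.87, [472.0, 367.0, 73.0], [323.0, 209.0])]
wrist lid_tab []
wrist bolt_knob [(0.84, [510.0, 127.0, 135.0], [34.0, 272.0]), (0.63, [477.0, 367.0, 71.0], [324.0, 213.0])]
wrist keeper [(0.68, [506.0, 93.0, 105.0], [22.0, 256.0]), (0.51, [422.0, 358.0, 1.0], [315.0, 149.0])]
wrist slot [(0.64, [597.0, 158.0, 94.0], [113.0, 339.0])]
[ 307  196   33   55 1467]
0 [(np.float64(-0.724), np.float64(-0.0), [469.0, 365.9]), (np.float64(-0.712), np.float64(0.1), [469.6, 367.0]), (np.float64(-0.711), np.float64(-0.1), [468.9, 366.1]), (np.float64(-0.706), np.float64(-0.2), [469.5, 366.4]), (np.float64(-0.705), np.float64(0.2), [469.6, 366.6])]
1 [(np.float64(-0.793), np.float64(-0.1), [470.2, 365.9]), (np.float64(-0.79), np.float64(-0.2), [470.1, 366.2]), (np.float64(-0.79), np.float64(-0.0), [471.0, 366.2]), (np.float64(-0.79), np.float64(0.1), [470.8, 366.8]), (np.float64(-0.784), np.float64(0.2), [470.7, 366.8])]
```

```bash
python3 - <<'E'
from h import *
for n in("side","scene"):
    im,c=shot(n)
    for t in ("flat_bar","strap","bolt_loose","nut"): print(n,t,find(n,c,t))
print(job.close_job())
E
```

```text
side flat_bar []
side strap []
side bolt_loose [(0.48, [470.0, 365.0, 76.0], [243.0, 331.0])]
side nut []
scene flat_bar [(0.85, [398.0, -691.0, 4.0], [402.0, 397.0])]
scene strap []
scene bolt_loose []
scene nut []
the job is handed in; nothing more can be done
None
```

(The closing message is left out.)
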